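# Spread the heap of inductors for the inspection camera

### The job

Spread the heap of six inductors evenly over the inspection tray: all standing flat on the tray's floor in a single layer, at least one in each quarter of the tray, with a clear gap of about 20 mm or more between any two. Then press the camera's push button fully and let it go. Keep every inductor inside the tray, do not knock the lamp bar above it, and leave the other things on the bench where they are.

Things in the scene. Friction and masses are not known exactly. Their poses are not given: they have to be found in the camera images.
- station: Inspection tray of bare aluminium, fixed to the table. Origin: underside of the tray's centre, on the table; x runs away from the robot, y to the left along the tray, z up. 200 (x) by 280 (y) outside; floor top 6 above the table; lip all round 8 thick, its top 18 above the table; inside x -92..92, y -132..132. The lines x = 0 and y = 0 part it into its four quarters.
- lamp: White lamp bar along y over the tray's far half, 40 (x) by 390 (y) by 22 high. Origin: centre of its underside, 183 above the table, at station x 55. Its two posts, 18 square, stand outside the tray at station x 55, y -178 and 178. A hand pointing straight down does not fit there; one tilted 25 to 40 degrees, fingers pointing down and away from the robot, does.
- coil1_center (a point): Centre (half-way up) of one of six equal inductors: round drum, 36 diameter, 24 high, dark ferrite ends, copper wire between, about 90 g, standing on end (z: its axis). At the start four stand on the tray floor in a tight diamond (one nearest the robot, one farthest, two side by side about 9 apart), two on top, one behind the other; centres 18 and 42 above the table.
- coil2_center (a point): Centre (half-way up) of one of six equal inductors: round drum, 36 diameter, 24 high, dark ferrite ends, copper wire between, about 90 g, standing on end (z: its axis). At the start four stand on the tray floor in a tight diamond (one nearest the robot, one farthest, two side by side about 9 apart), two on top, one behind the other; centres 18 and 42 above the table.
- coil3_center (a point): Centre (half-way up) of one of six equal inductors: round drum, 36 diameter, 24 high, dark ferrite ends, copper wire between, about 90 g, standing on end (z: its axis). At the start four stand on the tray floor in a tight diamond (one nearest the robot, one farthest, two side by side about 9 apart), two on top, one behind the other; centres 18 and 42 above the table.
- coil4_center (a point): Centre (half-way up) of one of six equal inductors: round drum, 36 diameter, 24 high, dark ferrite ends, copper wire between, about 90 g, standing on end (z: its axis). At the start four stand on the tray floor in a tight diamond (one nearest the robot, one farthest, two side by side about 9 apart), two on top, one behind the other; centres 18 and 42 above the table.
- coil5_center (a point): Centre (half-way up) of one of six equal inductors: round drum, 36 diameter, 24 high, dark ferrite ends, copper wire between, about 90 g, standing on end (z: its axis). At the start four stand on the tray floor in a tight diamond (one nearest the robot, one farthest, two side by side about 9 apart), two on top, one behind the other; centres 18 and 42 above the table.
- coil6_center (a point): Centre (half-way up) of one of six equal inductors: round drum, 36 diameter, 24 high, dark ferrite ends, copper wire between, about 90 g, standing on end (z: its axis). At the start four stand on the tray floor in a tight diamond (one nearest the robot, one farthest, two side by side about 9 apart), two on top, one behind the other; centres 18 and 42 above the table.
- trigger (a joint): Travel of the camera's push button, pressed downwards: 0 when released, 0.006 (m) fully down, which takes about 5 N; it springs back. It counts as pressed beyond 0.004.
- trigger_top (a point): Centre of the top face of the camera's push button: black, round, 32 diameter, in a small grey housing fixed to the table, on the left or on the right of the tray. Pressed straight down.
- tape: Bystander: grey roll of tape lying flat, outer diameter 84, hole 52, 20 high. Origin at its underside.
- housing1: Bystander: black lamp housing, 56 x 56 x 50 high. Origin at its underside.
- housing2: Bystander: black lamp housing, 56 x 56 x 50 high. Origin at its underside.
- jar: Bystander: clear closed jar, 56 diameter, 70 high. Origin at its underside.
- flatcoil: Bystander: white flat coil disc, 52 diameter, 8 thick. Origin at its underside.
- driver: Bystander: screwdriver lying flat, 170 long, handle towards its -x. Origin at its underside.

How it is judged (in metres and radians):
On the way, in this order (a step that is already met when the one before it is completed fails the run):
1. all six inductors stand flat in one layer, spread over all four quarters of the tray, centres at least 54 mm apart, at rest (z of coil1_center in the frame of station between 0.012 and 0.022 m and x of coil1_center in the frame of station between -0.092 and 0.092 m and y of coil1_center in the frame of station between -0.132 and 0.132 m and linear speed of each of coil1, coil2, coil3, coil4, coil5, coil6 below 0.03 m/s and z of coil2_center in the frame of station between 0.012 and 0.022 m and x of coil2_center in the frame of station between -0.092 and 0.092 m and y of coil2_center in the frame of station between -0.132 and 0.132 m and z of coil3_center in the frame of station between 0.012 and 0.022 m and x of coil3_center in the frame of station between -0.092 and 0.092 m and y of coil3_center in the frame of station between -0.132 and 0.132 m and z of coil4_center in the frame of station between 0.012 and 0.022 m and x of coil4_center in the frame of station between -0.092 and 0.092 m and y of coil4_center in the frame of station between -0.132 and 0.132 m and z of coil5_center in the frame of station between 0.012 and 0.022 m and x of coil5_center in the frame of station between -0.092 and 0.092 m and y of coil5_center in the frame of station between -0.132 and 0.132 m and z of coil6_center in the frame of station between 0.012 and 0.022 m and x of coil6_center in the frame of station between -0.092 and 0.092 m and y of coil6_center in the frame of station between -0.132 and 0.132 m and horizontal distance between coil1_center and coil2_center above 0.054 m and horizontal distance between each of coil1_center, coil2_center and coil3_center above 0.054 m and horizontal distance between each of coil1_center, coil2_center, coil3_center and coil4_center above 0.054 m and horizontal distance between each of coil1_center, coil2_center, coil3_center, coil4_center and coil5_center above 0.054 m and horizontal distance between each of coil1_center, coil2_center, coil3_center, coil4_center, coil5_center and coil6_center above 0.054 m and ((x of coil1_center in the frame of station below 0 m and y of coil1_center in the frame of station below 0 m) or (x of coil2_center in the frame of station below 0 m and y of coil2_center in the frame of station below 0 m) or (x of coil3_center in the frame of station below 0 m and y of coil3_center in the frame of station below 0 m) or (x of coil4_center in the frame of station below 0 m and y of coil4_center in the frame of station below 0 m) or (x of coil5_center in the frame of station below 0 m and y of coil5_center in the frame of station below 0 m) or (x of coil6_center in the frame of station below 0 m and y of coil6_center in the frame of station below 0 m)) and ((x of coil1_center in the frame of station below 0 m and y of coil1_center in the frame of station above 0 m) or (x of coil2_center in the frame of station below 0 m and y of coil2_center in the frame of station above 0 m) or (x of coil3_center in the frame of station below 0 m and y of coil3_center in the frame of station above 0 m) or (x of coil4_center in the frame of station below 0 m and y of coil4_center in the frame of station above 0 m) or (x of coil5_center in the frame of station below 0 m and y of coil5_center in the frame of station above 0 m) or (x of coil6_center in the frame of station below 0 m and y of coil6_center in the frame of station above 0 m)) and ((x of coil1_center in the frame of station above 0 m and y of coil1_center in the frame of station below 0 m) or (x of coil2_center in the frame of station above 0 m and y of coil2_center in the frame of station below 0 m) or (x of coil3_center in the frame of station above 0 m and y of coil3_center in the frame of station below 0 m) or (x of coil4_center in the frame of station above 0 m and y of coil4_center in the frame of station below 0 m) or (x of coil5_center in the frame of station above 0 m and y of coil5_center in the frame of station below 0 m) or (x of coil6_center in the frame of station above 0 m and y of coil6_center in the frame of station below 0 m)) and ((x of coil1_center in the frame of station above 0 m and y of coil1_center in the frame of station above 0 m) or (x of coil2_center in the frame of station above 0 m and y of coil2_center in the frame of station above 0 m) or (x of coil3_center in the frame of station above 0 m and y of coil3_center in the frame of station above 0 m) or (x of coil4_center in the frame of station above 0 m and y of coil4_center in the frame of station above 0 m) or (x of coil5_center in the frame of station above 0 m and y of coil5_center in the frame of station above 0 m) or (x of coil6_center in the frame of station above 0 m and y of coil6_center in the frame of station above 0 m))), for 0.2 s.
2. then the camera's button is pressed (value of joint trigger above 0.004 m), for 0.05 s.
At the end, for the whole second after the job is handed in: All six inductors stand flat on the tray's floor, inside its lip (centres 12 to 22 mm above the table), at rest, every pair's centres at least 54 mm apart (18 mm between the rims), at least one in each quarter of the tray; the button is released (under 2 mm) (all of step 1 and value of joint trigger below 0.002 m); the robot touches nothing.
It fails at once if an inductor is dropped or pushed out of the tray ((z of coil1_center in the frame of station below 0.03 m and (x of coil1_center in the frame of station above 0.11 m or x of coil1_center in the frame of station below -0.11 m or y of coil1_center in the frame of station above 0.15 m or y of coil1_center in the frame of station below -0.15 m)) or (z of coil2_center in the frame of station below 0.03 m and (x of coil2_center in the frame of station above 0.11 m or x of coil2_center in the frame of station below -0.11 m or y of coil2_center in the frame of station above 0.15 m or y of coil2_center in the frame of station below -0.15 m)) or (z of coil3_center in the frame of station below 0.03 m and (x of coil3_center in the frame of station above 0.11 m or x of coil3_center in the frame of station below -0.11 m or y of coil3_center in the frame of station above 0.15 m or y of coil3_center in the frame of station below -0.15 m)) or (z of coil4_center in the frame of station below 0.03 m and (x of coil4_center in the frame of station above 0.11 m or x of coil4_center in the frame of station below -0.11 m or y of coil4_center in the frame of station above 0.15 m or y of coil4_center in the frame of station below -0.15 m)) or (z of coil5_center in the frame of station below 0.03 m and (x of coil5_center in the frame of station above 0.11 m or x of coil5_center in the frame of station below -0.11 m or y of coil5_center in the frame of station above 0.15 m or y of coil5_center in the frame of station below -0.15 m)) or (z of coil6_center in the frame of station below 0.03 m and (x of coil6_center in the frame of station above 0.11 m or x of coil6_center in the frame of station below -0.11 m or y of coil6_center in the frame of station above 0.15 m or y of coil6_center in the frame of station below -0.15 m))).
It fails at once if the lamp bar is knocked (over 15 N) (contact force between any of the arm, the fingers and lamp above 15 N).
It fails at once if another thing on the bench is moved by more than 30 mm (distance of any of tape, housing1, housing2, jar, flatcoil, driver from where it was at the start of the episode above 0.03 m).
It also fails if it takes over 67 s, if anything falls off the work surface, if the arm or the gripper's body presses on something with over 40 N, if the wrist force passes 120 N, or if a joint passes its speed limit or range.

### The arm

A 6-joint arm with a two-finger parallel gripper is mounted at the origin on the work surface. World frame = base frame: x ahead of the robot, y to its left, z up, the work surface at z = 0. Lengths are in m, angles in degrees, forces in N, time in s.
With the tool pointing down it reaches from about 0.25 to 0.725 m from the base axis. Payload 9.7 kg.
Tool frame: the origin (TCP) lies midway between the tips of the shut fingers; the grasp point (between the pads) lies 19 mm behind it; y points along the fingers, x is the direction in which the jaws open and shut, and the axes are right-handed (so a half turn about y gives the same grasp; the last joint's range is limited). The gripper opens to 85 mm and grips with 20 to 120 N. Pads are 22 mm wide; open, the fingers measure 114 mm over their backs; the gripper's body (76 mm by 85 mm) begins 54 mm behind the grasp point. The pads swing forward as they close: fully open they stand 13 mm farther back than shut.
Start: joints at [71.161, 4.979, 10.078, 95.1, 0, 90], TCP at [0.178, 0.521, 0.231] pointing down, gripper open.
Joint ranges: [-179.16, 179.16], [-48.56, 103.87], [-65.8, 70.77], [-126.05, 130.52], [-82.76, 87.17], [-180, 180]. Speed limits (degrees/s): [127.2, 127.2, 147.25, 180, 180, 180].

### API

Orientations are given as [roll, pitch, yaw] about the fixed x, y, z axes, in that order (R = Rz(yaw) Ry(pitch) Rx(roll)).
In Python, from workcell import get_obs, camera, job_done gives the robot as it stands.
- The arm moves only by the tool play_rows, never from a script. Its argument "moves" is a list of rows, each a list of 3 entries, a list of its own where there are three numbers: the turn, a rotation vector about the tool's x, y, z in degrees, then the shift along the tool's x, y, z in m, then the opening in per cent of the stroke, from 0 (shut) to 100 (fully open). A call has exactly 5 rows; each row is the pose to reach, as a shift and turn from the pose commanded when the call began, along the tool's axes at that moment; what a row does not reach only later rows make up. A row lasts 1/10 s, in which the tool goes at most 50 mm and 8.59 degrees, less where a joint would pass 70% of its speed; a pose out of reach is approached as far as the arm can. A call with a gripper value outside its range is refused whole. The fingers move at their own pace and stop on an object; "grip_force" is the grip in N (left out, the last holds). Time passes only in rows, so rows that repeat a pose let the fingers close, or fill a call up. It gives the time, the measured TCP pose, the force and the opening at its end, in the units of the state.
- get_obs(): the state, without advancing time (a new reading comes with each control period).
- camera(name): name is "scene" or "side" or "wrist"; returns a dict with "img" (420x560x3 uint8, red, green, blue), "fov_y" (degrees; the focal length in pixels is half the picture's height over the tangent of half this angle, whatever the lens; pixels are square), "cx", "cy" (the principal point, pixels), "k1" (the pictures are not rectified: a ray, as slopes to the right and down, at radius r is drawn at 1 + k1 r^2 times it, then the intrinsics apply), "world_from_camera" (4x4, takes a point from camera to world coordinates). Camera axes: x right, y up, looking along -z (the intrinsics and any distortion apply to the point x, -y, -z); pixel columns grow to the right and rows downward; lengths in m; the calibration is good to about 2 mm. A picture is of the moment at which its call begins. There is no depth.
- job_done(): hands the job in, once; it reports no verdict.
The state is a dict: "time": time; "q": joint angles; "qd": joint speeds; "joint_efforts": joint torques, N m; "ee_pos": TCP position; "tcp_rot": TCP orientation; "wrist_force": force on the tool from outside, world axes, zero at the start; "torque": the same for the moment, N m; "opening": finger opening in m.
Only numpy, scipy, OpenCV 4.12 (cv2) and the standard library are available. Lean on these libraries where they do the work, as an engineer would, in place of code of your own. Each camera call takes 0.05 s, during which the arm holds its last target.

## Working session

There is one attempt and no reset: what is moved stays moved. The work goes in short steps, Python scripts to look and compute and a tool call to move; the robot and the scene stay as the last step left them, time stands still between calls to the robot, and variables do not carry over. Pictures are saved under pics/ and viewed, and the job is handed in when it is done.

Besides the shell and the picture viewer there is one more tool, called after "Emit:" as name(argument=value, ...) on one line, values as JSON. play_rows: Moves the arm, as the interface text tells. Its arguments: {"type":"object","properties":{"moves":{"type":"array"},"grip_force":{"type":"number"}},"required":["moves"]}

```bash
mkdir -p pics; ls; python3 - <<'E'
from workcell import get_obs, camera
import cv2
o=get_obs(); print(o)
for n in ["scene","side","wrist"]:
    c=camera(n); cv2.imwrite(f"pics/a_{n}.png",c["img"][:,:,::-1]); print(n,c["fov_y"],c["cx"],c["cy"],c["k1"]); print(c["world_from_camera"].round(4))
E
```

```text
pics
{'time': 0.0, 'q': array([7.11617879e+01, 5.01110418e+00, 1.00336851e+01, 9.51022701e+01,
       1.10231618e-03, 9.00000538e+01]), 'qd': array([ 0.00779055, -0.00183536, -0.05479889,  0.04899044, -0.02975908,
       -0.04801586]), 'joint_efforts': array([-3.61902792e-03, -5.20390034e+01,  4.64804614e+01,  1.66705210e-02,
        1.23076350e-05, -8.32999962e-07]), 'ee_pos': array([0.177506  , 0.52029977, 0.23057617]), 'tcp_rot': array([-8.99988978e+01,  7.96891529e-02,  7.11617341e+01]), 'wrist_force': array([ 0.17711568, -1.27002371, -0.7059461 ]), 'torque': array([-0.01661486, -0.03048314,  0.01436283]), 'opening': 0.08576566960672251}
scene 48.16449274556322 282.82882824309826 204.55766745527725 0.03723358540634177
[[-0.0153 -0.754   0.6567  1.3591]
 [ 0.9998 -0.0217 -0.0015 -0.0341]
 [ 0.0154  0.6565  0.7541  1.1076]
 [ 0.      0.      0.      1.    ]]
side 55.64986157968954 282.1187903619662 207.92996724127272 -0.09865673587395397
[[ 9.9480e-01  7.7100e-02 -6.7100e-02  4.4830e-01]
 [-1.0220e-01  7.5140e-01 -6.5180e-01 -8.4160e-01]
 [ 2.0000e-04  6.5530e-01  7.5540e-01  1.0729e+00]
 [ 0.0000e+00  0.0000e+00  0.0000e+00  1.0000e+00]]
wrist 59.398930285755654 278.93746934433085 211.25656609238064 0.0067376832218787085
[[ 3.228e-01 -8.954e-01 -3.067e-01  9.840e-02]
 [ 9.465e-01  3.052e-01  1.051e-01  5.480e-01]
 [-5.000e-04 -3.242e-01  9.460e-01  3.730e-01]
 [ 0.000e+00  0.000e+00  0.000e+00  1.000e+00]]
```

View pics/a_scene.png

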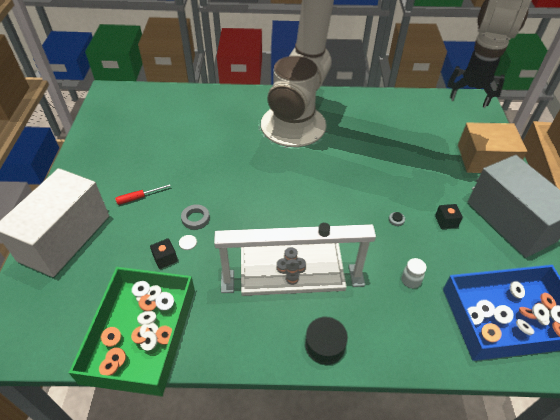

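View pics/a_side.png

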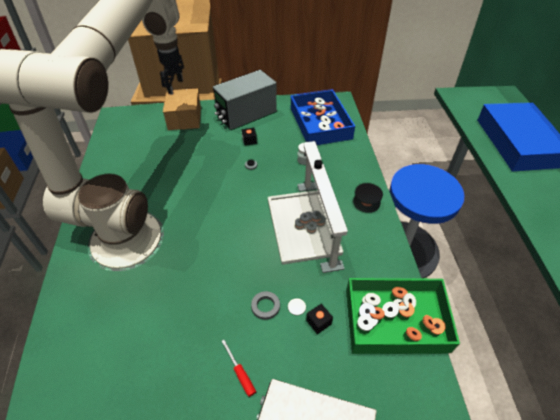

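View pics/a_wrist.png

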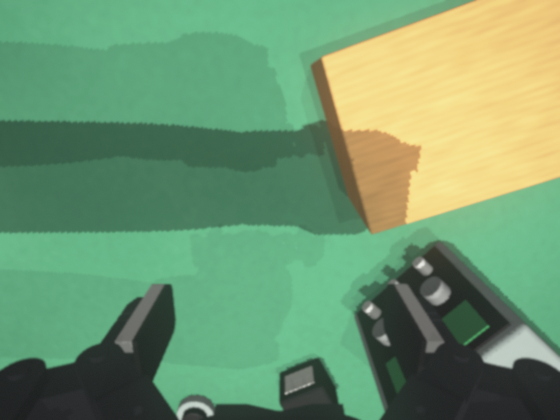

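```bash
cat > h.py <<'E'
import numpy as np, cv2
from scipy.spatial.transform import Rotation as R
from workcell import get_obs, camera
def cam(n,save=None):
    c=camera(n)
    if save: cv2.imwrite(f"pics/{save}.png",c["img"][:,:,::-1])
    return c
def K(c):
    f=210/np.tan(np.radians(c["fov_y"]/2)); return np.array([[f,0,c["cx"]],[0,f,c["cy"]],[0,0,1]]),np.array([c["k1"],0,0,0,0])
def ray(c,u,v):
    k,d=K(c); p=cv2.undistortPointsIter(np.array([[[u,v]]],float),k,d,None,None,(3,100,1e-10))[0,0]
    T=c["world_from_camera"]; return T[:3,3],T[:3,:3]@np.array([p[0],-p[1],-1.])
def atz(c,u,v,z):
    o,d=ray(c,u,v); return o+d*(z-o[2])/d[2]
def tri(c1,p1,c2,p2):
    o1,d1=ray(c1,*p1);o2,d2=ray(c2,*p2)
    A=np.stack([d1,-d2],1); s=np.linalg.lstsq(A,o2-o1,rcond=None)[0]
    a=o1+s[0]*d1;b=o2+s[1]*d2; return (a+b)/2,np.linalg.norm(a-b)
def proj(c,P):
    P=np.atleast_2d(np.asarray(P,float)); T=np.linalg.inv(c["world_from_camera"]); q=P@T[:3,:3].T+T[:3,3]; q=q*[1,-1,-1]
    k,d=K(c); return cv2.projectPoints(q,np.zeros(3),np.zeros(3),k,d)[0][:,0]
def crop(c,x0,y0,w,h,s,name):
    im=cv2.resize(c["img"][y0:y0+h,x0:x0+w,::-1],None,fx=s,fy=s,interpolation=cv2.INTER_CUBIC); cv2.imwrite(f"pics/{name}.png",im)
E
python3 - <<'E'
from h import *
import pickle
d={n:cam(n) for n in ["scene","side"]}
pickle.dump(d,open("c0.pkl","wb"))
crop(d["scene"],205,200,225,105,3.5,"b_scene"); crop(d["side"],230,120,160,160,3.7,"b_side")
E
```

```text
(no output)
```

View pics/b_scene.png

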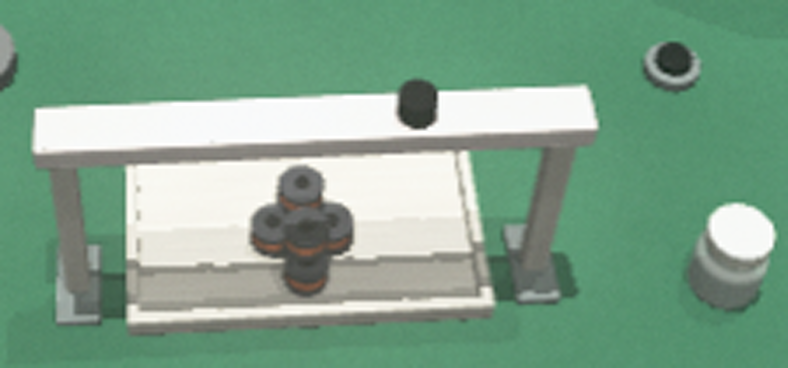

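View pics/b_side.png

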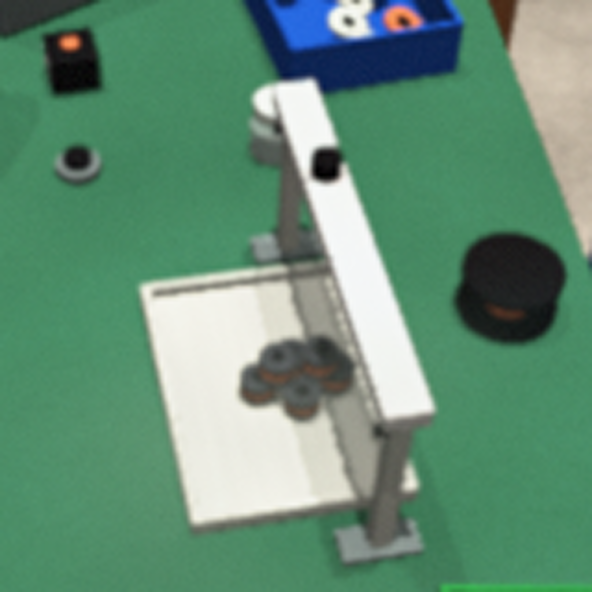

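```bash
python3 - <<'E'
from h import *
import pickle
d=pickle.load(open("c0.pkl","rb")); s,e=d["scene"],d["side"]
S=lambda x,y:(205-.36+x/3.5,200-.36+y/3.5)
E_=lambda x,y:(230-.36+x/3.7,120-.36+y/3.7)
print("btn",tri(s,S(673,57),e,E_(77,155)))
for n,p in dict(farR=(127,316),farL=(493,304)).items(): print(n,atz(s,*S(*p),.018))
for n,p in dict(nearL=(140,287),nearR=(193,519)).items(): print(n,atz(e,*E_(*p),.018))
print("lamp ends top", atz(s,*S(35,110),.205),atz(s,*S(590,88),.205),"front",atz(s,*S(37,155),.205),atz(s,*S(597,132),.205))
print("tops")
print("nearest top (two views)",tri(s,S(301,182),e,E_(282,354)))
print("2nd top",tri(s,S(306,226),e,E_(322,347)))
for n,p in dict(top1=(301,182),top2=(306,226)).items(): print(n,atz(s,*S(*p),.054))
for n,p in dict(l=(272,220),r=(332,218),far=(306,268)).items(): print(n,atz(s,*S(*p),.030))
for n,p in dict(top1=(282,354),top2=(322,347)).items(): print(n,atz(e,*E_(*p),.054))
for n,p in dict(a=(259,377),b=(302,393)).items(): print(n,atz(e,*E_(*p),.030))
E
```

```text
btn (array([0.44485321, 0.31467498, 0.02018463]), np.float64(0.005381398170206563))
farR [ 0.71308108 -0.13820477  0.018     ]
farL [0.69570419 0.13998478 0.018     ]
nearL [0.49496814 0.12483407 0.018     ]
nearR [ 0.51889439 -0.14732073  0.018     ]
lamp ends top [ 0.66287263 -0.19589172  0.205     ] [0.63270873 0.19116146 0.205     ] front [ 0.70115887 -0.19028664  0.205     ] [0.67136809 0.19165365 0.205     ]
tops
nearest top (two views) (array([ 0.61410431, -0.00751031,  0.0585089 ]), np.float64(0.001728642944646119))
2nd top (array([ 0.6522813 , -0.00259242,  0.05637487]), np.float64(0.004288830056319261))
top1 [ 0.61170117 -0.00797894  0.054     ]
top2 [ 0.65261561 -0.00397778  0.054     ]
l [ 0.63159558 -0.02997489  0.03      ]
r [0.62849556 0.01711919 0.03      ]
far [ 0.67493142 -0.00320493  0.03      ]
top1 [ 0.61437933 -0.00291113  0.054     ]
top2 [0.65162832 0.00156073 0.054     ]
a [ 0.59358549 -0.00806211  0.03      ]
b [ 0.62980788 -0.03048173  0.03      ]
```

```bash
cat >> h.py <<'E'
def Rt(yaw=0,tilt=0):
    # yaw: rotation about world z of hand from nominal (jaw along +y, camera to robot); tilt>0: fingers point down & away
    return R.from_euler('z',yaw,degrees=True)*R.from_euler('xyz',[-90,0,90],degrees=True)*R.from_rotvec([-tilt,0,0],degrees=True)
def plan(pos,yaw=0,tilt=0,o=None,RR=None):
    o=o or get_obs(); R0=R.from_euler('xyz',o["tcp_rot"],degrees=True); R1=RR or Rt(yaw,tilt)
    t=(R0.inv()*R1).as_rotvec(degrees=True); s=R0.inv().apply(np.array(pos)-o["ee_pos"])
    print("t=%.2f turn %s shift %s |%.3f|"%(o["time"],t.round(1),s.round(4),np.linalg.norm(s)),"opening %.4f"%o["opening"],"F",o["wrist_force"].round(1), "q",o["q"].round(0))
E
python3 -c "
from h import *
plan([.48,-.0,.26],0,20)"
```

```text
t=0.25 turn [-19.8 -18.6  -3.3] shift [-0.3949 -0.0288 -0.4543] |0.603| opening 0.0853 F [0.3 0.5 0.1] q [71.  5. 10. 95. -0. 90.]
```

Emit:
play_rows(moves=[[[-8,-8,-1],[-0.033,-0.002,-0.038],80],[[-14,-14,-2],[-0.066,-0.004,-0.076],60],[[-19.8,-18.6,-3.3],[-0.099,-0.007,-0.114],60],[[-19.8,-18.6,-3.3],[-0.132,-0.01,-0.152],60],[[-19.8,-18.6,-3.3],[-0.165,-0.012,-0.19],60]])

```text
time: 0.75
ee_pos: [0.3028, 0.3032, 0.2432]
tcp_rot: [-110.1, -0.0, 90.2]
wrist_force: [0.8, 0.2, 1.1]
opening: 0.0512
```

```bash
python3 -c "
from h import *
plan([.48,-.0,.26],0,20)"
```

```text
t=0.75 turn [0.1 0.1 0.1] shift [-0.3037  0.0446 -0.1715] |0.352| opening 0.0512 F [0.8 0.2 1.1] q [ 56. -24. -16.  86. -16.  54.]
```

Emit:
play_rows(moves=[[[0,0,0],[-0.043,0.006,-0.024],60],[[0,0,0],[-0.086,0.012,-0.048],60],[[0,0,0],[-0.129,0.019,-0.073],60],[[0,0,0],[-0.172,0.025,-0.097],60],[[0,0,0],[-0.215,0.031,-0.121],60]])

```text
time: 1.25
ee_pos: [0.4277, 0.0876, 0.2559]
tcp_rot: [-110.1, -0.0, 90.0]
wrist_force: [0.3, 2.2, 0.7]
opening: 0.0511
```

```bash
python3 -c "
from h import *
plan([.48,-.0,.26],0,20)"
```

```text
t=1.25 turn [ 0.1 -0.   0. ] shift [-0.0876  0.0141 -0.0505] |0.102| opening 0.0511 F [0.3 2.2 0.7] q [ 15. -30. -19.  82.  -5.  14.]
```

Emit:
play_rows(moves=[[[0,0,0],[-0.043,0.007,-0.025],60],[[0,0,0],[-0.086,0.014,-0.05],60],[[0,0,0],[-0.0876,0.014,-0.05],60],[[0,0,0],[-0.0876,0.014,-0.05],60],[[0,0,0],[-0.0876,0.014,-0.05],60]])

```text
time: 1.75
ee_pos: [0.4786, 0.0026, 0.2592]
tcp_rot: [-110.0, -0.0, 90.0]
wrist_force: [0.2, 0.4, 0.4]
opening: 0.051
```

```bash
python3 -c "
from h import *
import pickle
plan([.48,-.0,.26],0,20)
c=cam('wrist','w1');pickle.dump(c,open('w1.pkl','wb'))"
```

```text
t=1.75 turn [-0. -0.  0.] shift [-0.0026 -0.0003 -0.0016] |0.003| opening 0.0510 F [0.2 0.4 0.4] q [  0. -24. -15.  79.  -0.   0.]
```

View pics/w1.png

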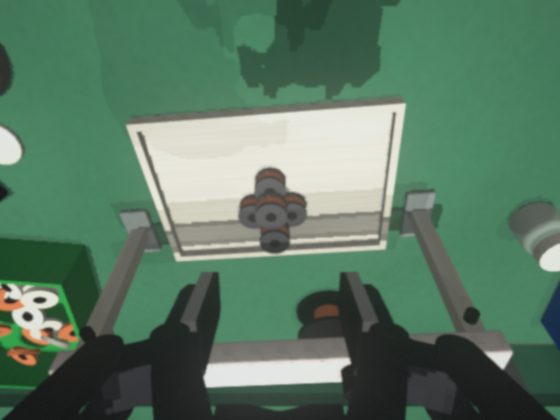

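```bash
python3 -c "
from h import *
import pickle
c=pickle.load(open('w1.pkl','rb')); crop(c,120,90,300,180,2.6,'w1c')"
```

```text
(no output)
```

View pics/w1c.png

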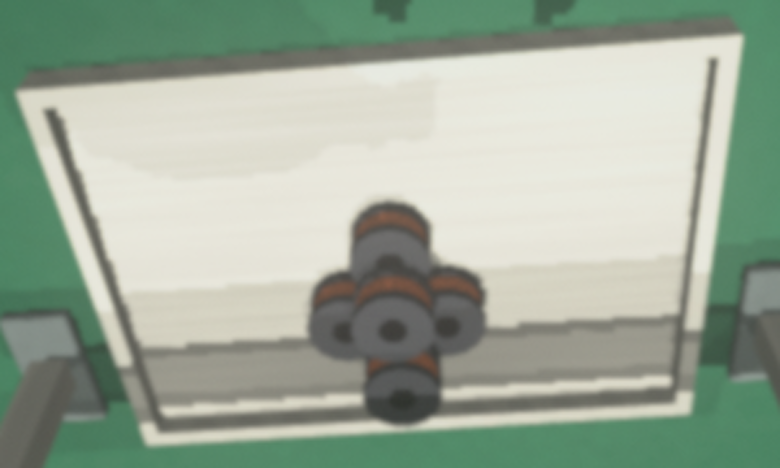

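```bash
python3 - <<'E'
from h import *
import pickle
c=pickle.load(open('w1.pkl','rb'));d=pickle.load(open("c0.pkl","rb")); s,e=d["scene"],d["side"]
W=lambda x,y:(120-.31+x/2.6,90-.31+y/2.6)
S=lambda x,y:(205-.36+x/3.5,200-.36+y/3.5)
E_=lambda x,y:(230-.36+x/3.7,120-.36+y/3.7)
P=dict(nR=(16,91),nL=(744,35),fL=(692,414),fR=(148,444))
pts={k:atz(c,*W(*p),.018) for k,p in P.items()}; print(pts)
# fit
from scipy.optimize import least_squares
loc=dict(nR=(-.1,-.14),nL=(-.1,.14),fL=(.1,.14),fR=(.1,-.14))
obs=[(pts[k][:2],loc[k]) for k in P]
obs2=[(atz(s,*S(127,316),.018)[:2],loc['fR']),(atz(s,*S(493,304),.018)[:2],loc['fL']),(atz(e,*E_(140,287),.018)[:2],loc['nL']),(atz(e,*E_(193,519),.018)[:2],loc['nR'])]
def f(v,ob):
    q=np.array([[np.cos(v[2]),-np.sin(v[2])],[np.sin(v[2]),np.cos(v[2])]])
    return np.concatenate([v[:2]+q@np.array(l)-p for p,l in ob])
for ob in (obs,obs2,obs+obs2):
    r=least_squares(f,[.6,0,0],args=(ob,)); print(r.x[:2].round(4),np.degrees(r.x[2]).round(2),(r.fun*1000).round(1))
for n,p in dict(t1=(390,262),t2=(392,330),a=(345,330),b=(448,325),far=(402,398)).items(): print(n,W(*p),atz(c,*W(*p),.054),atz(c,*W(*p),.030))
print("tri top2",tri(c,W(392,330),s,S(306,226)),tri(c,W(392,330),s,S(301,182)))
print("tri far",tri(c,W(402,398),s,S(306,268)), "l",tri(c,W(345,330),s,S(272,220)))
E
```

```text
{'nR': array([ 0.51769906, -0.15179109,  0.018     ]), 'nL': array([0.49517005, 0.12744151, 0.018     ]), 'fL': array([0.69460487, 0.14429646, 0.018     ]), 'fR': array([ 0.71608   , -0.13501907,  0.018     ])}
[ 0.6059 -0.0038] 4.61 [-0.2  0.4 -0.2  0.3 -0.3 -0.5  0.7 -0.2]
[ 0.6057 -0.0052] 4.03 [ 2.2  0.4 -0.1  1.5  1.1  2.6 -3.1 -4.5]
[ 0.6058 -0.0045] 4.32 [-1.1  0.2  0.3  0.1  0.3 -1.6 -0.  -1.5  3.   1.7 -0.8  2.7  0.5  2.8
 -2.3 -4.3]
t1 (269.69, 190.45923076923077) [ 0.57395414 -0.00614837  0.054     ] [ 0.59117426 -0.00686119  0.03      ]
t2 (270.45923076923077, 216.6130769230769) [ 0.60918021 -0.00586608  0.054     ] [ 0.62912389 -0.00655708  0.03      ]
a (252.38230769230768, 216.6130769230769) [ 0.60915626 -0.02567636  0.054     ] [ 0.62909808 -0.02789902  0.03      ]
b (291.9976923076923, 214.69) [0.60647939 0.0176825  0.054     ] [0.62621425 0.01881219 0.03      ]
far (274.3053846153846, 242.76692307692306) [ 0.64874631 -0.00196852  0.054     ] [ 0.6717491  -0.00235817  0.03      ]
tri top2 (array([ 0.63321478, -0.00492478,  0.02516383]), np.float64(0.0035459923358812416)) (array([ 0.61054287, -0.00692586,  0.05231772]), np.float64(0.002023912717450839))
tri far (array([ 0.67366238, -0.00276894,  0.02798857]), np.float64(0.0007567029425686294)) l (array([ 0.63051025, -0.02901579,  0.02826456]), np.float64(0.0019105252778052848))
```

```bash
cat >> h.py <<'E'
def st(x,y,z=0):
    a=np.radians(4.6); return np.array([.6059+np.cos(a)*x-np.sin(a)*y,-.0038+np.sin(a)*x+np.cos(a)*y,z])
def tost(p):
    a=np.radians(4.6); d=np.array(p[:2])-[.6059,-.0038]; return np.array([np.cos(a)*d[0]+np.sin(a)*d[1],-np.sin(a)*d[0]+np.cos(a)*d[1]])
def tcp(pt,h,yaw=0,tilt=30,lead=.0025):
    # TCP for gripping/placing coil centred at pt(x,y); h = tcp z ; lead forward
    f=R.from_euler('z',yaw,degrees=True).apply([lead,0,0]); return np.array([pt[0],pt[1],h])+f
E
python3 -c "
from h import *
for n,p in dict(near=(.591,-.0065),l=(.627,.018),r=(.630,-.0285),far=(.674,-.003),t1=(.610,-.006),t2=(.650,-.0025)).items(): print(n,tost(p).round(4))
plan([.5635,-.006,.125],0,30)"
```

```text
near [-0.0151 -0.0015]
l [0.0228 0.02  ]
r [ 0.022  -0.0266]
far [ 0.0679 -0.0047]
t1 [ 0.0039 -0.0025]
t2 [ 0.0441 -0.0022]
t=1.80 turn [-10.    0.    0.1] shift [-0.0093  0.1552 -0.0339] |0.159| opening 0.0514 F [-0.2  1.  -0.2] q [  0. -24. -15.  79.  -0.   0.]
```

Emit:
play_rows(moves=[[[-5,0,0],[-0.003,0.045,-0.01],60],[[-10,0,0],[-0.006,0.09,-0.02],60],[[-10,0,0],[-0.009,0.135,-0.03],60],[[-10,0,0],[-0.0093,0.155,-0.034],60],[[-10,0,0],[-0.0093,0.155,-0.034],60]])

```text
time: 2.3
ee_pos: [0.5625, -0.0054, 0.1215]
tcp_rot: [-119.7, -0.0, 90.1]
wrist_force: [0.2, 0.4, -0.1]
opening: 0.0511
```

```bash
python3 -c "
from h import *
import pickle
plan([.6135,-.006,.038],0,30)
c=cam('wrist','w2');pickle.dump(c,open('w2.pkl','wb')); print(proj(c,[[.610,-.006,.054],[.650,-.0025,.054],[.627,.018,.03],[.63,-.0285,.03],[.591,-.0065,.03],st(-.1,-.14,.018),st(-.1,.14,.018)]).round(0))"
```

```text
t=2.30 turn [-0.3  0.1  0.1] shift [-0.0008  0.0978 -0.003 ] |0.098| opening 0.0511 F [ 0.2  0.4 -0.1] q [ -1. -24. -33.  51.   0.  -1.]
[[277. 232.]
 [282. 266.]
 [310. 221.]
 [247. 223.]
 [276. 186.]
 [  3.  71.]
 [552.  28.]]
```

View pics/w2.png

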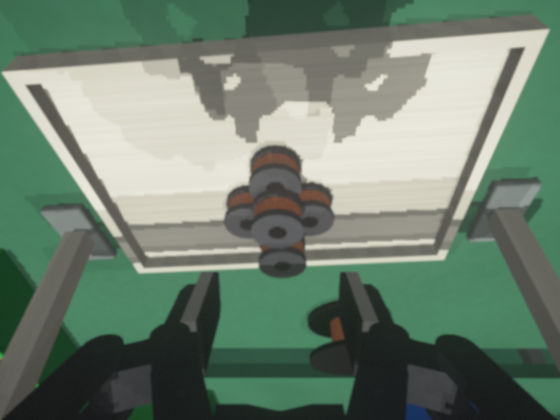

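Emit:
play_rows(moves=[[[0,0,0],[-0.001,0.035,-0.001],60],[[0,0,0],[-0.001,0.07,-0.002],60],[[0,0,0],[-0.001,0.09,-0.003],60],[[0,0,0],[-0.001,0.098,-0.003],60],[[0,0,0],[-0.001,0.098,-0.003],60]], grip_force=30)

```text
time: 2.85
ee_pos: [0.6157, -0.0076, 0.0426]
tcp_rot: [-120.0, -0.0, 90.0]
wrist_force: [-1.0, 0.2, -0.1]
opening: 0.0512
```

```bash
python3 -c "
from h import *
plan([.6135,-.006,.038],0,30)
c=cam('wrist','w3'); crop(cam('side'),280,170,80,80,6,'s3')"
```

```text
t=2.85 turn [-0.  0.  0.] shift [0.0016 0.0029 0.0042] |0.005| opening 0.0512 F [-1.   0.2 -0.1] q [ -1. -13. -34.  39.   1.  -1.]
```

View pics/w3.png

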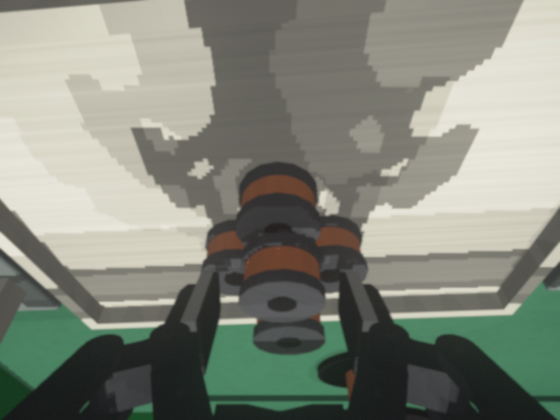

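View pics/s3.png

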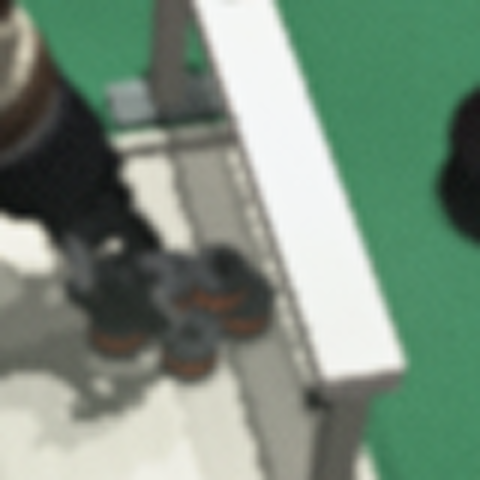

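Emit:
play_rows(moves=[[[0,0,0],[0.0016,0.003,0.004],60],[[0,0,0],[0.0016,0.003,0.004],60],[[0,0,0],[0.0016,0.003,0.004],60],[[0,0,0],[0.0016,0.003,0.004],60],[[0,0,0],[0.0016,0.003,0.004],60]])

```text
time: 3.45
ee_pos: [0.6136, -0.0068, 0.0375]
tcp_rot: [-120.0, -0.0, 90.0]
wrist_force: [0.2, -0.7, -0.6]
opening: 0.051
```

```bash
python3 -c "
from h import *
plan([.6135,-.006,.038],0,30)"
```

```text
t=3.45 turn [ 0.  -0.1 -0. ] shift [ 0.0008 -0.0005 -0.0002] |0.001| opening 0.0510 F [ 0.2 -0.7 -0.6] q [ -1. -13. -35.  38.   0.  -1.]
```

Emit:
play_rows(moves=[[[0,0,0],[0.0,0,0],20],[[0,0,0],[0,0,0],20],[[0,0,0],[0,0,0],20],[[0,0,0],[0,0,0],20],[[0,0,0],[0,-0.003,0],20]])

```text
time: 3.95
ee_pos: [0.6117, -0.0068, 0.0392]
tcp_rot: [-119.9, -0.0, 90.0]
wrist_force: [-0.3, 0.2, -0.3]
opening: 0.0346
```

```bash
python3 -c "
from h import *
p=tcp(st(-.05,-.085),.016); print(p)
plan(p+[0,0,.06],0,30)"
```

```text
[ 0.56537796 -0.09253615  0.016     ]
t=3.95 turn [-0.1 -0.1  0. ] shift [-0.0858 -0.055   0.0217] |0.104| opening 0.0346 F [-0.3  0.2 -0.3] q [ -1. -14. -35.  39.   0.  -1.]
```

Emit:
play_rows(moves=[[[0,0,0],[0,-0.03,0],20],[[0,0,0],[-0.02,-0.055,0.005],20],[[0,0,0],[-0.055,-0.055,0.014],20],[[0,0,0],[-0.086,-0.055,0.022],20],[[0,0,0],[-0.086,-0.055,0.022],20]])

```text
time: 4.45
ee_pos: [0.5641, -0.0954, 0.0757]
tcp_rot: [-119.9, -0.0, 89.8]
wrist_force: [0.1, 0.6, -0.6]
opening: 0.0348
```

```bash
python3 -c "
from h import *
p=tcp(st(-.05,-.085),.0145); print(p)
plan(p,0,30)"
```

```text
[ 0.56537796 -0.09253615  0.0145    ]
t=4.45 turn [-0.1 -0.2 -0.1] shift [0.0029 0.0537 0.0295] |0.061| opening 0.0348 F [ 0.1  0.6 -0.6] q [-13. -21. -36.  45.   6. -11.]
```

Emit:
play_rows(moves=[[[0,0,0],[0,0.022,0.013],20],[[0,0,0],[0,0.038,0.022],20],[[0,0,0],[0,0.046,0.026],20],[[0,0,0],[0,0.046,0.026],20],[[0,0,0],[0,0.046,0.026],20]])

```text
time: 4.95
ee_pos: [0.5663, -0.0925, 0.0243]
tcp_rot: [-120.0, -0.0, 90.0]
wrist_force: [-0.3, -0.2, -1.0]
opening: 0.0347
```

```bash
python3 -c "
from h import *
o=get_obs(); p=o['ee_pos'].copy(); p[2]=.0145
plan(p,0,30); cam('wrist','w4')"
```

```text
t=4.95 turn [ 0. -0.  0.] shift [-0.      0.0085  0.0049] |0.010| opening 0.0347 F [-0.3 -0.2 -1. ] q [-12. -18. -40.  38.   6. -11.]
```

View pics/w4.png

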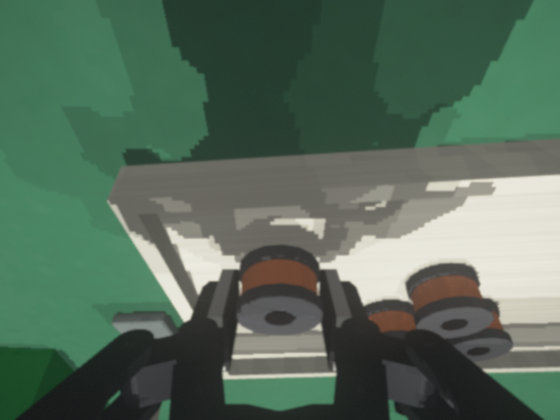

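Emit:
play_rows(moves=[[[0,0,0],[0,0.0085,0.0049],20],[[0,0,0],[0,0.0085,0.0049],20],[[0,0,0],[0,0.0085,0.0049],20],[[0,0,0],[0,0.0085,0.0049],60],[[0,0,0],[0,0.0085,0.0049],60]])

```text
time: 5.5
ee_pos: [0.566, -0.0927, 0.014]
tcp_rot: [-120.0, -0.0, 90.0]
wrist_force: [-0.5, 0.6, 0.1]
opening: 0.0516
```

```bash
python3 -c "
from h import *
plan([.56,-.03,.13],0,30)"
```

```text
t=5.50 turn [ 0. -0. -0.] shift [ 0.0628 -0.1035 -0.0527] |0.132| opening 0.0516 F [-0.5  0.6  0.1] q [-12. -18. -41.  37.   6. -11.]
```

Emit:
play_rows(moves=[[[0,0,0],[0,-0.03,0],60],[[0,0,0],[0.01,-0.06,-0.02],60],[[0,0,0],[0.045,-0.077,-0.05],60],[[0,0,0],[0.08,-0.077,-0.08],60],[[0,0,0],[0.09,-0.0774,-0.088],60]])

```text
time: 6.0
ee_pos: [0.6063, -0.0002, 0.1285]
tcp_rot: [-120.3, -0.1, 90.1]
wrist_force: [-0.1, -1.1, 0.1]
opening: 0.0511
```

```bash
python3 -c "
from h import *
import pickle
plan([.6535,-.0025,.038],0,30)
c=cam('wrist','w5');pickle.dump(c,open('w5.pkl','wb')); print(proj(c,[[.650,-.0025,.054],[.627,.018,.03],[.63,-.0285,.03],[.591,-.0065,.03],[.674,-.003,.03]]).round(0))"
```

```text
t=6.00 turn [0.3 0.  0.1] shift [-0.0025  0.102   0.0049] |0.102| opening 0.0511 F [-0.1 -1.1  0.1] q [ -0. -18. -28.  49.   0.  -0.]
[[274. 219.]
 [305. 169.]
 [235. 172.]
 [267. 123.]
 [274. 215.]]
```

View pics/w5.png

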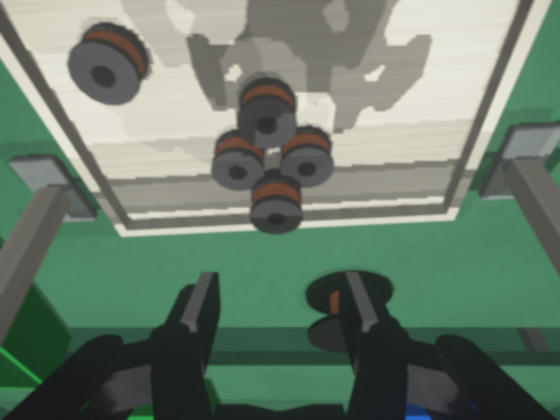

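```bash
python3 -c "
from h import *
import pickle
c=pickle.load(open('w5.pkl','rb'))
for p in [(.650,-.0025,.054),(.674,-.003,.03),(.63,-.0285,.03)]:
    p=np.array(p); a=proj(c,[p-[0,.018,0],p+[0,.018,0]]); print(a.round(1), a[1,0]-a[0,0])
crop(c,180,60,180,190,3.1,'w5c'); s=cam('scene'); crop(s,205,200,225,105,3.5,'sc5')"
```

```text
[[247.1 219.1]
 [301.5 219.1]] 54.38283617584173
[[250.3 214.9]
 [298.  214.8]] 47.75114968407553
[[208.  172. ]
 [262.3 172. ]] 54.3081384736048
```

View pics/w5c.png

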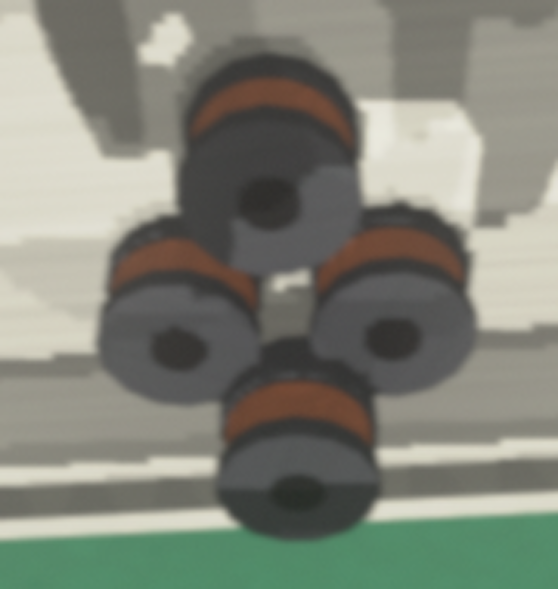

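View pics/sc5.png

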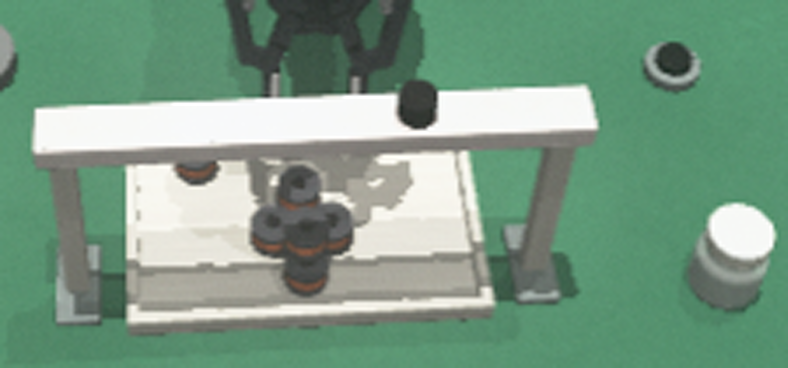

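Emit:
play_rows(moves=[[[0,0,0],[-0.0015,0.04,0.004],60],[[0,0,0],[-0.0015,0.075,0.004],60],[[0,0,0],[-0.0015,0.09,0.004],60],[[0,0,0],[-0.0015,0.095,0.004],60],[[0,0,0],[-0.0015,0.095,0.004],60]])

```text
time: 6.6
ee_pos: [0.6465, -0.0051, 0.0392]
tcp_rot: [-119.9, -0.0, 89.9]
wrist_force: [0.1, -0.7, 0.5]
opening: 0.0511
```

```bash
python3 -c "
from h import *
plan([.6535,-.002,.038],0,30);c=cam('wrist','w6')"
```

```text
t=6.60 turn [-0.1 -0.1 -0. ] shift [ 0.0031  0.0045 -0.0055] |0.008| opening 0.0511 F [ 0.1 -0.7  0.5] q [ -1.  -8. -31.  38.   0.  -0.]
```

View pics/w6.png

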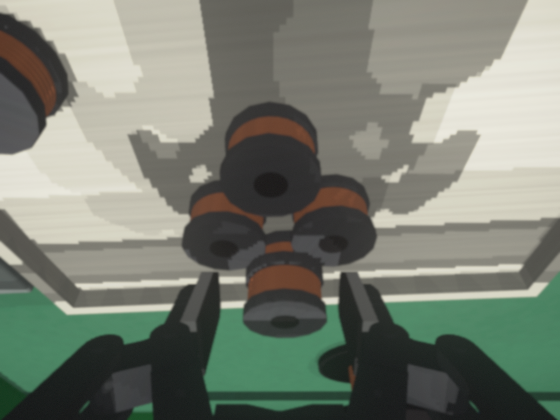

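Emit:
play_rows(moves=[[[0,0,0],[0.003,0.0045,-0.0055],60],[[0,0,0],[0.003,0.0045,-0.0055],60],[[0,0,0],[0.003,0.0045,-0.0055],20],[[0,0,0],[0.003,0.0045,-0.0055],20],[[0,0,0],[0.003,0.0045,-0.0055],20]])

```text
time: 7.15
ee_pos: [0.6549, -0.0012, 0.0403]
tcp_rot: [-120.1, -0.0, 90.0]
wrist_force: [-2.4, 0.2, 4.6]
opening: 0.0349
```

```bash
python3 -c "
from h import *
print(tcp(st(-.05,.085),.0145)); plan([.6535,-.002,.038],0,30)"
```

```text
[0.55174415 0.07691626 0.0145    ]
t=7.15 turn [ 0.1 -0.   0. ] shift [-0.0008  0.0013  0.0024] |0.003| opening 0.0349 F [-2.4  0.2  4.6] q [ -0.  -7. -30.  37.   0.  -0.]
```

Emit:
play_rows(moves=[[[0,0,0],[0,-0.035,0],20],[[0,0,0],[0,-0.07,0],20],[[0,0,0],[0.02,-0.086,0.022],20],[[0,0,0],[0.052,-0.086,0.048],20],[[0,0,0],[0.078,-0.086,0.069],20]])

```text
time: 7.65
ee_pos: [0.5506, 0.0773, 0.0792]
tcp_rot: [-120.0, -0.0, 89.9]
wrist_force: [0.1, -0.3, -1.9]
opening: 0.0345
```

```bash
python3 -c "
from h import *
plan([.552,.077,.017],0,30);c=cam('wrist','w7')"
```

```text
t=7.65 turn [ 0.  -0.1 -0. ] shift [-0.0004  0.0546  0.0299] |0.062| opening 0.0345 F [ 0.1 -0.3 -1.9] q [ 11. -23. -38.  46.  -5.   9.]
```

View pics/w7.png

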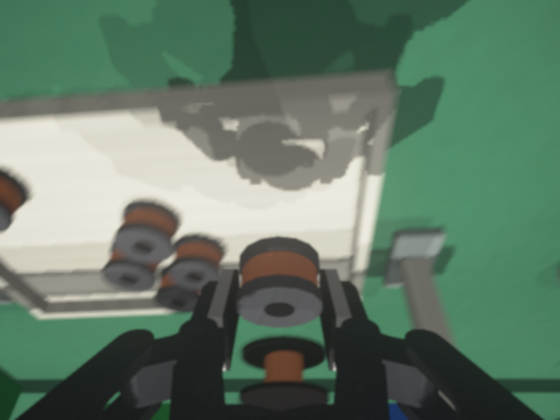

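Emit:
play_rows(moves=[[[0,0,0],[0,0.025,0.014],20],[[0,0,0],[0,0.043,0.0235],20],[[0,0,0],[0,0.05,0.0275],20],[[0,0,0],[0,0.05,0.0275],20],[[0,0,0],[0,0.05,0.0275],20]])

```text
time: 8.2
ee_pos: [0.5535, 0.0767, 0.0233]
tcp_rot: [-120.0, -0.0, 89.9]
wrist_force: [-0.0, 0.1, -0.7]
opening: 0.0347
```

```bash
python3 -c "
from h import *
plan([.552,.077,.017],0,30)"
```

```text
t=8.20 turn [ 0.  -0.1 -0. ] shift [0.0003 0.0047 0.0044] |0.006| opening 0.0347 F [-0.   0.1 -0.7] q [ 11. -21. -42.  39.  -5.   9.]
```

Emit:
play_rows(moves=[[[0,0,0],[0,0.005,0.003],20],[[0,0,0],[0,0.005,0.003],20],[[0,0,0],[0,0.005,0.003],20],[[0,0,0],[0,0.005,0.003],60],[[0,0,0],[0,0.005,0.003],60]])

```text
time: 8.7
ee_pos: [0.5532, 0.0768, 0.017]
tcp_rot: [-120.0, -0.0, 90.0]
wrist_force: [0.1, -0.2, 0.2]
opening: 0.0513
```

```bash
python3 -c "
from h import *
o=plan([.541,-.0065,.10],0,30)"
```

```text
t=8.70 turn [ 0.  -0.1  0. ] shift [-0.0833 -0.078  -0.0311] |0.118| opening 0.0513 F [ 0.1 -0.2  0.2] q [ 11. -20. -43.  38.  -5.   9.]
```

Emit:
play_rows(moves=[[[0,0,0],[0,-0.03,0],60],[[0,0,0],[-0.01,-0.06,-0.01],60],[[0,0,0],[-0.045,-0.078,-0.031],60],[[0,0,0],[-0.0833,-0.078,-0.031],60],[[0,0,0],[-0.0833,-0.078,-0.031],60]])

```text
time: 9.2
ee_pos: [0.5414, -0.01, 0.1013]
tcp_rot: [-120.1, 0.0, 89.7]
wrist_force: [-0.3, 0.6, -0.6]
opening: 0.0515
```

```bash
python3 -c "
from h import *
import pickle
plan([.592,-.0065,.0145],0,30)
c=cam('wrist','w8');pickle.dump(c,open('w8.pkl','wb')); print(proj(c,[[.627,.018,.03],[.63,-.0285,.03],[.591,-.0065,.03],[.674,-.003,.03],st(-.05,-.085,.03),st(-.05,.085,.03)]).round(0)); crop(c,0,0,560,300,1.4,'w8c')"
```

```text
t=9.20 turn [ 0.1 -0.2 -0.2] shift [ 0.0038  0.1005 -0.0002] |0.101| opening 0.0515 F [-0.3  0.6 -0.6] q [ -1. -27. -38.  49.   1.  -1.]
[[316. 259.]
 [254. 261.]
 [284. 229.]
 [287. 290.]
 [143. 201.]
 [428. 184.]]
```

View pics/w8c.png

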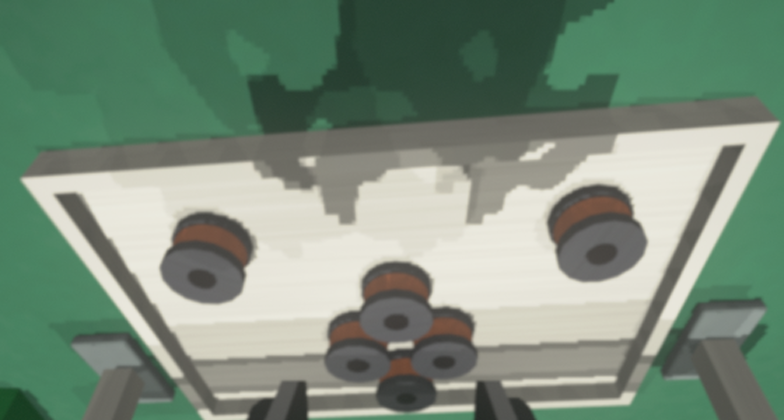

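Emit:
play_rows(moves=[[[0,0,0],[0.002,0.04,0],60],[[0,0,0],[0.002,0.075,0],60],[[0,0,0],[0.002,0.09,0],60],[[0,0,0],[0.002,0.095,0],60],[[0,0,0],[0.002,0.095,0],60]])

```text
time: 9.75
ee_pos: [0.5878, -0.0037, 0.0165]
tcp_rot: [-119.9, -0.0, 90.0]
wrist_force: [-0.2, -0.1, 0.5]
opening: 0.051
```

```bash
python3 -c "
from h import *
plan([.592,-.0065,.0145],0,30)
c=cam('wrist','w9')"
```

```text
t=9.75 turn [-0.1 -0.   0. ] shift [-0.0028  0.0038 -0.0026] |0.005| opening 0.0510 F [-0.2 -0.1  0.5] q [ -0. -16. -40.  36.   0.  -0.]
```

View pics/w9.png

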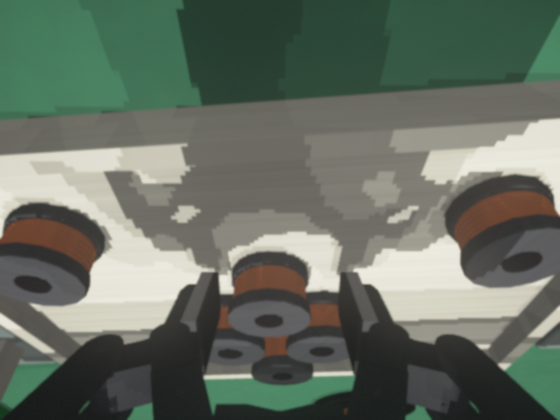

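Emit:
play_rows(moves=[[[0,0,0],[-0.003,0.003,-0.0025],60],[[0,0,0],[-0.003,0.003,-0.0025],60],[[0,0,0],[-0.003,0.003,-0.0025],20],[[0,0,0],[-0.003,0.003,-0.0025],20],[[0,0,0],[-0.003,0.003,-0.0025],20]])

```text
time: 10.3
ee_pos: [0.5923, -0.0076, 0.0169]
tcp_rot: [-120.1, -0.0, 89.9]
wrist_force: [-3.8, -0.7, 6.6]
opening: 0.0344
```

```bash
python3 -c "
from h import *
o=get_obs(); p=st(-.05,0)-st(-.0151,-.0015)+o['ee_pos'];print(o['ee_pos']); plan(p,0,30)"
```

```text
[ 0.59230817 -0.00763572  0.01691132]
t=10.30 turn [ 0.1 -0.1 -0. ] shift [-0.0013 -0.0175  0.0302] |0.035| opening 0.0344 F [-3.8 -0.7  6.6] q [ -1. -15. -39.  36.   0.  -1.]
```

Emit:
play_rows(moves=[[[0,0,0],[0,-0.006,-0.0035],20],[[0,0,0],[0,-0.006,-0.0035],20],[[0,0,0],[-0.0013,-0.0175,0.01],20],[[0,0,0],[-0.0013,-0.022,0.027],20],[[0,0,0],[-0.0013,-0.022,0.0275],20]])

```text
time: 10.8
ee_pos: [0.5552, -0.0088, 0.02]
tcp_rot: [-119.9, -0.0, 90.0]
wrist_force: [0.3, 0.5, -1.4]
opening: 0.0343
```

```bash
python3 -c "
from h import *
o=get_obs(); p=o['ee_pos'].copy();p[2]=.0165;print(o['ee_pos']); plan(p,0,30);c=cam('wrist','w10')"
```

```text
[ 0.55521482 -0.00878692  0.01995859]
t=10.80 turn [-0.1 -0.1  0. ] shift [-0.      0.003   0.0017] |0.003| opening 0.0343 F [ 0.3  0.5 -1.4] q [ -1. -21. -43.  38.   1.  -1.]
```

View pics/w10.png

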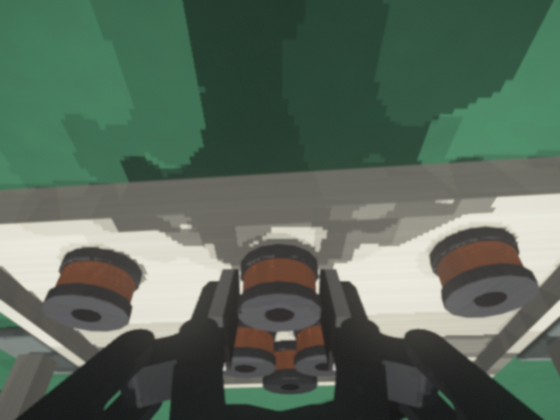

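Emit:
play_rows(moves=[[[0,0,0],[0,0.0025,0.0014],20],[[0,0,0],[0,0.0025,0.0014],20],[[0,0,0],[0,0.0025,0.0014],60],[[0,0,0],[0,0.0025,0.0014],60],[[0,0,0],[0,-0.03,0],60]])

```text
time: 11.35
ee_pos: [0.5406, -0.0088, 0.0435]
tcp_rot: [-119.6, -0.0, 90.0]
wrist_force: [-0.8, -0.1, 0.8]
opening: 0.051
```

```bash
python3 -c "
from h import *
o=get_obs(); print(o['ee_pos'])
G=np.array([.629,.020,.0165])
for yaw in (-42,42):
  RR=Rt(yaw,30); y=RR.apply([0,1,0]); x=RR.apply([1,0,0]); print(yaw,'axis',y.round(3),'jaw',x.round(3))
"
```

```text
[ 0.54055562 -0.00875277  0.04349388]
-42 axis [ 0.372 -0.335 -0.866] jaw [0.669 0.743 0.   ]
42 axis [ 0.372  0.335 -0.866] jaw [-0.669  0.743 -0.   ]
```

```bash
python3 -c "
from h import *
plan([.590,.050,.105],-42,30)
"
```

```text
t=11.35 turn [-0.4 36.4 20.9] shift [ 0.0588 -0.029  -0.0733] |0.098| opening 0.0510 F [-0.8 -0.1  0.8] q [ -1. -25. -43.  43.   1.  -1.]
```

Emit:
play_rows(moves=[[[0,0,0],[0,-0.03,-0.03],60],[[0,8,4.6],[0.02,-0.035,-0.06],60],[[0,16,9.2],[0.04,-0.03,-0.073],60],[[0,24,13.8],[0.0588,-0.029,-0.0733],60],[[0,32,18.4],[0.0588,-0.029,-0.0733],60]])

```text
time: 11.85
ee_pos: [0.5917, 0.052, 0.1096]
tcp_rot: [-120.0, -0.1, 55.4]
wrist_force: [0.8, 0.0, -0.8]
opening: 0.051
```

```bash
python3 -c "
from h import *
plan([.590,.050,.105],-42,30);
plan([.6285,.0165,.0165],-42,30);
c=cam('wrist','w11'); print(proj(c,[[.627,.018,.03],[.63,-.0285,.03],[.674,-.003,.03]]).round(0))
"
```

```text
t=11.85 turn [0.  6.3 3.8] shift [-0.0026  0.0038  0.0025] |0.005| opening 0.0510 F [ 0.8  0.  -0.8] q [ 16. -10. -23.  57. -23.  46.]
t=11.85 turn [0.  6.3 3.8] shift [-0.0085  0.1058  0.0029] |0.106| opening 0.0510 F [ 0.8  0.  -0.8] q [ 16. -10. -23.  57. -23.  46.]
[[266. 219.]
 [218. 244.]
 [280. 260.]]
```

View pics/w11.png

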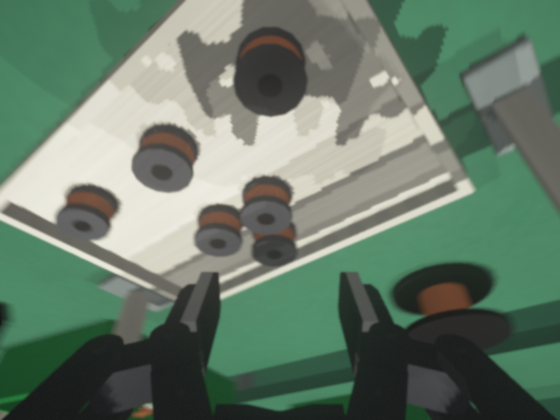

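Emit:
play_rows(moves=[[[0,6.3,3.8],[-0.003,0.02,0.002],58],[[0,6.3,3.8],[-0.006,0.05,0.003],58],[[0,6.3,3.8],[-0.0085,0.075,0.003],58],[[0,6.3,3.8],[-0.0085,0.09,0.003],58],[[0,6.3,3.8],[-0.0085,0.09,0.003],58]])

```text
time: 12.4
ee_pos: [0.6204, 0.018, 0.027]
tcp_rot: [-119.8, 0.3, 48.3]
wrist_force: [-0.5, 0.2, 0.7]
opening: 0.0496
```

```bash
python3 -c "
from h import *
plan([.6285,.0165,.0165],-42,30);
c=cam('wrist','w12'); print(proj(c,[[.627,.018,.03],[.63,-.0285,.03],[.674,-.003,.03]]).round(0))
"
```

```text
t=12.40 turn [-0.2  0.4 -0.1] shift [ 0.0043  0.0126 -0.0009] |0.013| opening 0.0496 F [-0.5  0.2  0.7] q [ 12.  -1. -24.  49. -24.  50.]
[[288. 298.]
 [223. 329.]
 [315. 342.]]
```

View pics/w12.png

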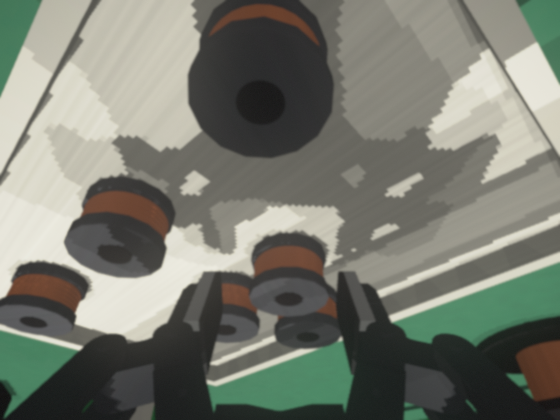

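Emit:
play_rows(moves=[[[0,0,0],[0.004,0.006,-0.001],58],[[0,0,0],[0.004,0.0115,-0.001],58],[[0,0,0],[0.004,0.0115,-0.001],58],[[0,0,0],[0.004,0.0115,-0.001],20],[[0,0,0],[0.004,0.0115,-0.001],20]])

```text
time: 12.95
ee_pos: [0.629, 0.0178, 0.0205]
tcp_rot: [-120.0, 0.0, 48.2]
wrist_force: [1.3, 0.8, 0.9]
opening: 0.0341
```

```bash
python3 -c "
from h import *
plan([.6285,.0165,.0165],-42,30);
c=cam('wrist','w13')
"
```

```text
t=12.95 turn [-0.   0.2  0.1] shift [-0.0014  0.0037  0.0016] |0.004| opening 0.0341 F [1.3 0.8 0.9] q [ 12.  -0. -24.  48. -24.  50.]
```

View pics/w13.png

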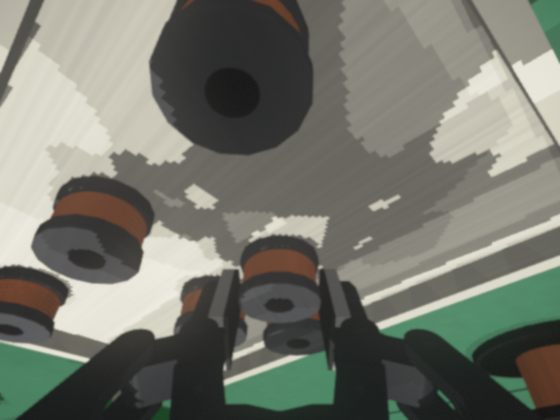

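Emit:
play_rows(moves=[[[0,0,0],[0,-0.005,-0.003],20],[[0,0,0],[0.006,-0.008,0.003],20],[[0,0,0],[0.018,-0.0145,0.013],20],[[0,0,0],[0.0292,-0.0204,0.0232],20],[[0,0,0],[0.0292,-0.0204,0.0232],20]])

```text
time: 13.5
ee_pos: [0.6257, 0.0616, 0.0261]
tcp_rot: [-119.9, 0.1, 48.3]
wrist_force: [-0.3, -0.9, -0.3]
opening: 0.0342
```

```bash
python3 -c "
from h import *
o=get_obs();p=o['ee_pos'].copy();p[2]=.021;print(o['ee_pos'])
plan(p,-42,30);
"
```

```text
[0.62573555 0.06159548 0.02613244]
t=13.50 turn [-0.1  0.3  0.1] shift [0.     0.0044 0.0026] |0.005| opening 0.0342 F [-0.3 -0.9 -0.3] q [ 17.   1. -22.  50. -25.  55.]
```

Emit:
play_rows(moves=[[[0,0,0],[0,0.0044,0.0026],20],[[0,0,0],[0,0.0044,0.0026],20],[[0,0,0],[0,0.0044,0.0026],20],[[0,0,0],[0,0.0044,0.0026],60],[[0,0,0],[0,0.0044,0.0026],60]])

```text
time: 14.0
ee_pos: [0.6257, 0.0592, 0.0211]
tcp_rot: [-120.0, 0.1, 48.2]
wrist_force: [-0.4, -0.3, -0.8]
opening: 0.0511
```

```bash
python3 -c "
from h import *
c=cam('wrist','w14')
RR=Rt(42,30);G=np.array([.6315,-.0270,.0195]); pre=G-.1*RR.apply([0,1,0]); print(pre)
plan(pre,42,30); print((np.array([.57,0.03,.13])-get_obs()['ee_pos']))
plan([.57,.0,.135],0,30)
"
```

```text
[ 0.59434276 -0.06045653  0.10610254]
t=14.05 turn [ -0.1 -72.6 -41.9] shift [-0.1103 -0.0453 -0.0912] |0.150| opening 0.0512 F [-0.2 -0.6 -0.4] q [ 17.   1. -22.  50. -25.  55.]
[-0.05576673 -0.02929557  0.10886508]
t=14.05 turn [ -0.1 -36.2 -21. ] shift [-0.0815 -0.0996 -0.0551] |0.140| opening 0.0512 F [-0.2 -0.6 -0.4] q [ 17.   1. -22.  50. -25.  55.]
```

View pics/w14.png

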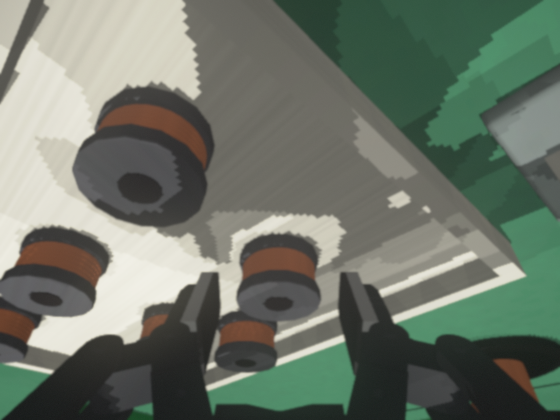

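Emit:
play_rows(moves=[[[0,0,0],[0,-0.04,0],60],[[0,-6,-3.5],[-0.01,-0.07,-0.02],60],[[0,-14,-8],[-0.04,-0.09,-0.04],60],[[0,-22,-12.7],[-0.07,-0.0996,-0.055],60],[[0,-30,-17],[-0.0815,-0.0996,-0.055],60]])

```text
time: 14.55
ee_pos: [0.5702, -0.0009, 0.1388]
tcp_rot: [-120.2, 0.2, 80.8]
wrist_force: [0.8, 0.2, 0.7]
opening: 0.0512
```

```bash
python3 -c "
from h import *
plan([.582,-.0285,.107],0,30)
"
```

```text
t=14.55 turn [ 0.2 -7.9 -4.8] shift [-0.0253  0.0357  0.0022] |0.044| opening 0.0512 F [0.8 0.2 0.7] q [  3. -22. -31.  52.  -6.  11.]
```

Emit:
play_rows(moves=[[[0,-7.9,-4.8],[-0.02,0.015,0],[60]],[[0,-7.9,-4.8],[-0.0253,0.0357,0.002],60],[[0,-7.9,-4.8],[-0.0253,0.0357,0.002],60],[[0,-7.9,-4.8],[-0.0253,0.0357,0.002],60],[[0,-7.9,-4.8],[-0.0253,0.0357,0.002],60]])

```text
invalid input at $.moves[0][2]: expected a number
```

```bash
python3 -c "
from h import *
plan([.632,-.0285,.02],0,30)
c=cam('wrist','w15'); print(proj(c,[[.63,-.0285,.03],[.674,-.003,.03],st(.022,.062,.03)]).round(0))
"
```

```text
t=14.55 turn [ 0.2 -7.9 -4.8] shift [-0.0169  0.1356  0.0033] |0.137| opening 0.0512 F [0.8 0.2 0.7] q [  3. -22. -31.  52.  -6.  11.]
[[256. 201.]
 [296. 233.]
 [374. 182.]]
```

View pics/w15.png

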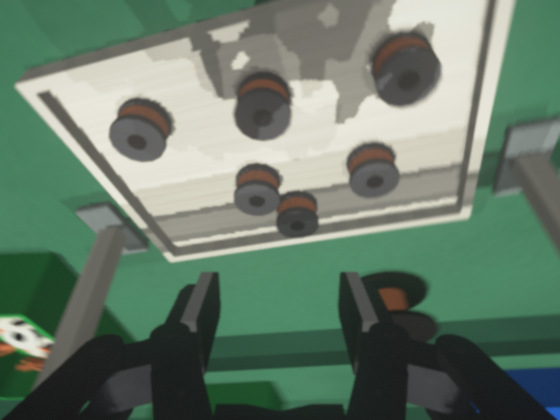

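Emit:
play_rows(moves=[[[0,-7.9,-4.8],[-0.02,0.015,0],60],[[0,-7.9,-4.8],[-0.0253,0.0357,0.002],60],[[0,-7.9,-4.8],[-0.0253,0.0357,0.002],60],[[0,-7.9,-4.8],[-0.0253,0.0357,0.002],60],[[0,-7.9,-4.8],[-0.0253,0.0357,0.002],60]])

```text
time: 15.1
ee_pos: [0.5819, -0.0268, 0.104]
tcp_rot: [-119.9, 0.0, 89.7]
wrist_force: [-0.2, -0.6, 0.7]
opening: 0.0512
```

```bash
python3 -c "
from h import *
plan([.632,-.0285,.02],0,30)
c=cam('wrist','w15b'); print(proj(c,[[.63,-.0285,.03],[.674,-.003,.03],st(.022,.062,.03)]).round(0))
"
```

```text
t=15.10 turn [-0.1 -0.3 -0.2] shift [-0.0014  0.0978 -0.0016] |0.098| opening 0.0512 F [-0.2 -0.6  0.7] q [ -3. -20. -33.  48.   2.  -3.]
[[276. 225.]
 [310. 261.]
 [411. 217.]]
```

View pics/w15b.png

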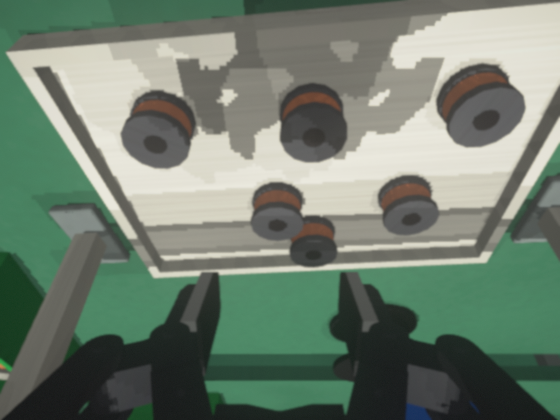

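Emit:
play_rows(moves=[[[0,0,0],[-0.001,0.04,-0.0015],58],[[0,0,0],[-0.001,0.075,-0.0015],58],[[0,0,0],[-0.001,0.092,-0.0015],58],[[0,0,0],[-0.001,0.096,-0.0015],58],[[0,0,0],[-0.001,0.096,-0.0015],58]])

```text
time: 15.65
ee_pos: [0.6307, -0.0281, 0.0207]
tcp_rot: [-119.8, 0.0, 89.7]
wrist_force: [0.2, 0.9, 0.8]
opening: 0.0498
```

```bash
python3 -c "
from h import *
plan([.632,-.0285,.0195],0,30)
c=cam('wrist','w16')
"
```

```text
t=15.65 turn [-0.2 -0.2 -0.2] shift [-0.0004  0.0017 -0.0006] |0.002| opening 0.0498 F [0.2 0.9 0.8] q [ -3. -10. -34.  36.   1.  -3.]
```

View pics/w16.png

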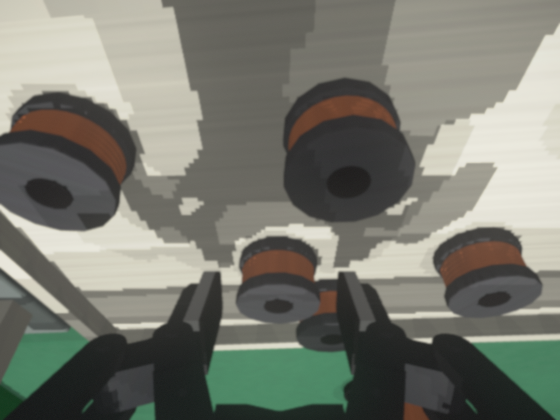

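Well centred. Grip, then lift 6 mm.

Emit:
play_rows(moves=[[[0,0,0],[0,0.001,-0.0005],20],[[0,0,0],[0,0.001,-0.0005],20],[[0,0,0],[0,0.001,-0.0005],20],[[0,0,0],[0,-0.004,-0.0035],20],[[0,0,0],[-0.005,-0.004,-0.0035],20]])

```text
time: 16.2
ee_pos: [0.632, -0.0336, 0.0269]
tcp_rot: [-119.9, 0.0, 89.7]
wrist_force: [0.5, 0.4, -0.6]
opening: 0.0343
```

```bash
python3 -c "
from h import *
o=get_obs(); print(o['ee_pos']); plan(np.r_[st(.025,-.068)[:2]+[.002,0],.026],0,30)
"
```

```text
[ 0.63195994 -0.03356129  0.02691955]
t=16.20 turn [-0.1 -0.2 -0.2] shift [-0.036   0.004  -0.0052] |0.037| opening 0.0343 F [ 0.5  0.4 -0.6] q [ -4. -10. -33.  36.   2.  -3.]
```

Grip held. Slide right in the air, lower back by 6 mm, settle.

Emit:
play_rows(moves=[[[0,0,0],[-0.018,0.002,-0.003],20],[[0,0,0],[-0.036,0.004,-0.005],20],[[0,0,0],[-0.036,0.004,-0.005],20],[[0,0,0],[-0.036,0.007,-0.003],20],[[0,0,0],[-0.036,0.007,-0.003],20]])

```text
time: 16.7
ee_pos: [0.6381, -0.0699, 0.0221]
tcp_rot: [-119.9, 0.1, 89.7]
wrist_force: [0.1, -2.4, 2.9]
opening: 0.0344
```

```bash
python3 -c "
from h import *
o=get_obs(); print(o['ee_pos']); p=o['ee_pos'].copy(); p[2]=.021; plan(p,0,30)
"
```

```text
[ 0.63812774 -0.06989732  0.0220765 ]
t=16.70 turn [-0.1 -0.3 -0.2] shift [0.     0.0009 0.0005] |0.001| opening 0.0344 F [ 0.1 -2.4  2.9] q [ -8.  -8. -32.  36.   4.  -7.]
```

Emit:
play_rows(moves=[[[0,0,0],[0,0,0],20],[[0,0,0],[0,0,0],60],[[0,0,0],[0,0,0],60],[[0,0,0],[0,0,0],60],[[0,0,0],[0,-0.03,0],60]])

```text
time: 17.2
ee_pos: [0.6207, -0.069, 0.0429]
tcp_rot: [-119.4, -0.0, 89.7]
wrist_force: [-0.6, 0.4, -0.2]
opening: 0.0512
```

```bash
python3 -c "
from h import *
plan([.50,0.0,.23],0,25)
"
```

```text
t=17.20 turn [ 4.4 -0.3 -0.1] shift [ 0.0685 -0.2224  0.0134] |0.233| opening 0.0512 F [-0.6  0.4 -0.2] q [ -8. -11. -33.  39.   4.  -7.]
```

Emit:
play_rows(moves=[[[0,0,0],[0,-0.04,0],60],[[0,0,0],[0.005,-0.085,0],60],[[2,0,0],[0.02,-0.13,0],60],[[4.4,0,0],[0.05,-0.175,0.008],60],[[4.4,0,0],[0.0685,-0.22,0.0134],60]])

```text
time: 17.7
ee_pos: [0.5027, -0.001, 0.2299]
tcp_rot: [-115.3, 0.0, 89.7]
wrist_force: [1.6, -0.5, 0.9]
opening: 0.0514
```

Emit:
play_rows(moves=[[[0,0,0],[0,0,0],40],[[0,0,0],[0,0,0],20],[[0,0,0],[0,0,0],0],[[0,0,0],[0,0,0],0],[[0,0,0],[0,0,0],0]])

```text
time: 18.2
ee_pos: [0.5037, -0.0022, 0.2272]
tcp_rot: [-115.3, 0.0, 89.6]
wrist_force: [0.1, -0.4, -0.6]
opening: -0.0002
```

```bash
python3 -c "
from h import *
import pickle
c=cam('wrist','w17');pickle.dump(c,open('w17.pkl','wb')); print(get_obs()['ee_pos'])
print(proj(c,[st(-.05,-.085,.03),st(-.05,0,.03),st(-.05,.085,.03),st(.022,.062,.03),st(.025,-.068,.03),[.668,-.003,.03]]).round(0)); crop(c,100,60,340,230,2.3,'w17c')
s=cam('scene'); e=cam('side'); crop(s,205,200,225,105,3.5,'sc17'); crop(e,230,120,160,160,3.7,'sd17'); pickle.dump((s,e),open('se17.pkl','wb'))"
```

```text
[ 0.50376981 -0.00218425  0.22752444]
[[182. 145.]
 [273. 139.]
 [366. 132.]
 [338. 193.]
 [216. 203.]
 [279. 223.]]
```

View pics/w17c.png

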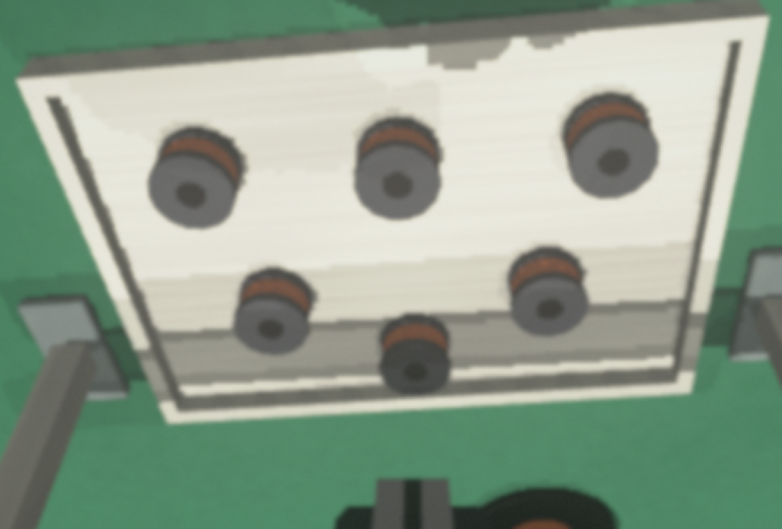

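View pics/sc17.png

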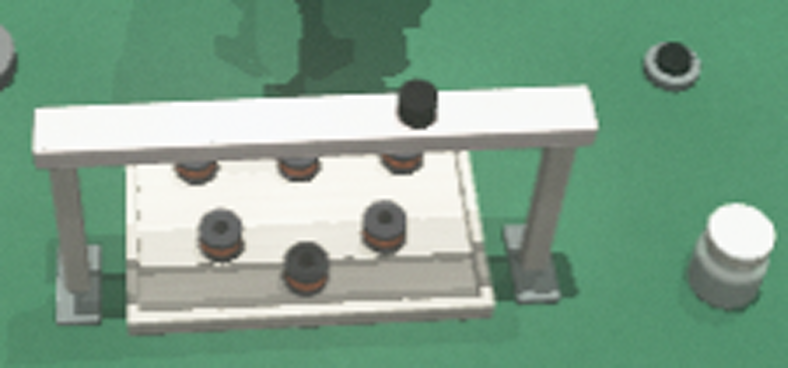

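View pics/sd17.png

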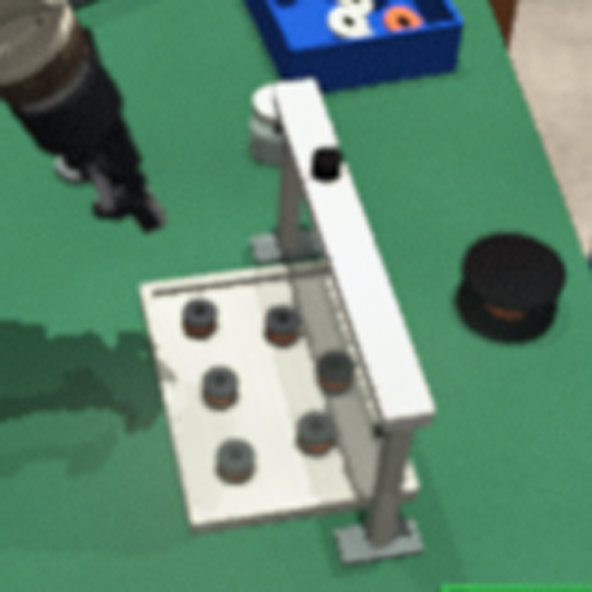

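```bash
python3 - <<'E'
from h import *
import pickle
c=pickle.load(open('w17.pkl','rb')); s,e=pickle.load(open('se17.pkl','rb'))
W=lambda x,y:(100-.28+x/2.3,60-.28+y/2.3); E_=lambda x,y:(230-.36+x/3.7,120-.36+y/3.7)
w=[(191,195),(397,184),(613,161),(548,309),(270,329),(416,372)]
d=[(236,453),(220,381),(200,312),(282,320),(317,426),(336,364)]
from scipy.spatial.distance import pdist
P=[]
for a,b in zip(w,d):
    p=atz(c,*W(*a),.03); P.append(tost(p)); print(P[-1].round(3),atz(e,*E_(*b),.03).round(4),p.round(4),[np.round(k,4) for k in tri(c,W(*a),e,E_(*b))])
print(sorted(pdist(P).round(3))[:5])
S=lambda x,y:(205-.36+x/3.5,200-.36+y/3.5)
# button: fit from scene/side at z, top
print(atz(s,*S(673,57),.03),atz(e,*E_(77,155),.03))
for z in (.02,.03,.04): print(z,atz(s,*S(673,57),z).round(4),atz(e,*E_(77,155),z).round(4))
plan([.435,.2,.2],0,0)
E
```

```text
[-0.051 -0.084] [ 0.5624 -0.0907  0.03  ] [ 0.562  -0.0918  0.03  ] [array([ 0.562 , -0.0915,  0.0306]), np.float64(0.0009)]
[-0.049 -0.   ] [ 0.5577 -0.0091  0.03  ] [ 0.5572 -0.0081  0.03  ] [array([ 0.5579, -0.0081,  0.0289]), np.float64(0.0001)]
[-0.052  0.085] [0.5484 0.0761 0.03  ] [0.5472 0.0771 0.03  ] [array([0.5485, 0.0777, 0.028 ]), np.float64(0.0002)]
[0.024 0.062] [0.6242 0.0582 0.03  ] [0.6247 0.0598 0.03  ] [array([0.6247, 0.0595, 0.0293]), np.float64(0.0012)]
[ 0.025 -0.067] [ 0.6375 -0.0688  0.03  ] [ 0.6364 -0.0689  0.03  ] [array([ 0.6372, -0.0689,  0.0296]), np.float64(0.0008)]
[ 0.06  -0.002] [ 6.66e-01 -1.00e-04  3.00e-02] [ 0.6657 -0.0007  0.03  ] [array([ 6.657e-01, -6.000e-04,  3.020e-02]), np.float64(0.0006)]
[np.float64(0.073), np.float64(0.074), np.float64(0.078), np.float64(0.079), np.float64(0.084)]
[0.45592946 0.30948002 0.03      ] [0.44345723 0.30724953 0.03      ]
0.02 [0.4475 0.3127 0.02  ] [0.4434 0.3183 0.02  ]
0.03 [0.4559 0.3095 0.03  ] [0.4435 0.3072 0.03  ]
0.04 [0.4643 0.3063 0.04  ] [0.4435 0.2962 0.04  ]
t=18.35 turn [25.4 -0.3 -0.1] shift [ 0.2017 -0.0048  0.0752] |0.215| opening -0.0004 F [ 0.1 -1.1 -0.2] q [ -0. -27. -22.  70.  -0.   0.]
```

Emit:
play_rows(moves=[[[5,0,0],[0.045,0,0.018],0],[[10,0,0],[0.09,0,0.036],0],[[15,0,0],[0.135,0,0.054],0],[[20,0,0],[0.18,0,0.07],0],[[25.4,0,0],[0.202,-0.005,0.075],0]])

```text
time: 18.85
ee_pos: [0.4335, 0.2033, 0.2]
tcp_rot: [-89.8, 0.1, 89.8]
wrist_force: [1.3, -0.3, 0.1]
opening: -0.0
```

Emit:
play_rows(moves=[[[0,0,0],[0.03,0.02,0],0],[[0,0,0],[0.06,0.04,0],0],[[0,0,0],[0.08,0.06,0],0],[[0,0,0],[0.08,0.06,0],0],[[0,0,0],[0.08,0.06,0],0]])

```text
time: 19.35
ee_pos: [0.4353, 0.2803, 0.1406]
tcp_rot: [-90.0, 0.1, 89.7]
wrist_force: [0.8, -0.6, 0.1]
opening: 0.0001
```

```bash
python3 -c "
from h import *
import pickle
plan([.445,.315,.06],0,0)
c=cam('wrist','w18');pickle.dump(c,open('w18.pkl','wb')); print(proj(c,[[.445,.313,.02]]))"
```

```text
t=19.35 turn [-0.  -0.3 -0.1] shift [ 0.0348  0.0805 -0.0096] |0.088| opening 0.0001 F [ 0.8 -0.6  0.1] q [33. -0. -5. 85. -0. 33.]
[[321.47373541 215.18493027]]
```

View pics/w18.png

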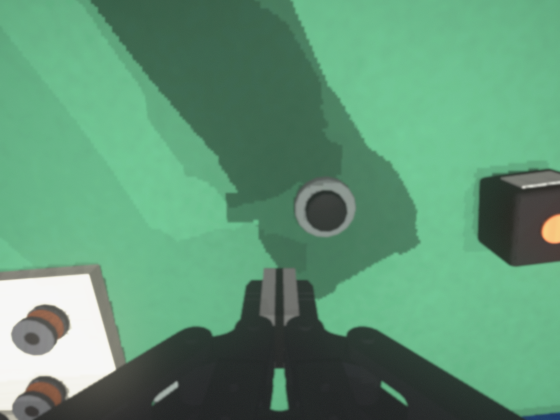

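```bash
python3 - <<'E'
from h import *
import pickle
c=pickle.load(open('w18.pkl','rb')); s,e=pickle.load(open('se17.pkl','rb'))
S=lambda x,y:(205-.36+x/3.5,200-.36+y/3.5); E_=lambda x,y:(230-.36+x/3.7,120-.36+y/3.7)
print(tri(c,(326,210),s,S(673,57)),tri(c,(326,210),e,E_(77,155)))
for z in (.02,.025,.03):
  p=atz(c,326,210,z); a=proj(c,[p-[0,.016,0],p+[0,.016,0]]); print(z,p,a[1,0]-a[0,0])
crop(c,280,160,100,100,6,'btn'); crop(s,380,200,35,35,14,'btns'); crop(e,235,145,35,35,14,'btne')
E
```

```text
(array([0.44260279, 0.31582574, 0.01409716]), np.float64(0.0024781597909266464)) (array([0.44214082, 0.316728  , 0.02049307]), np.float64(0.002877788840217843))
0.02 [0.44086689 0.31627587 0.02      ] 42.461871137003754
0.025 [0.43917086 0.31561239 0.025     ] 43.28483697330188
0.03 [0.43747483 0.3149489  0.03      ] 44.14033436525165
```

View pics/btn.png

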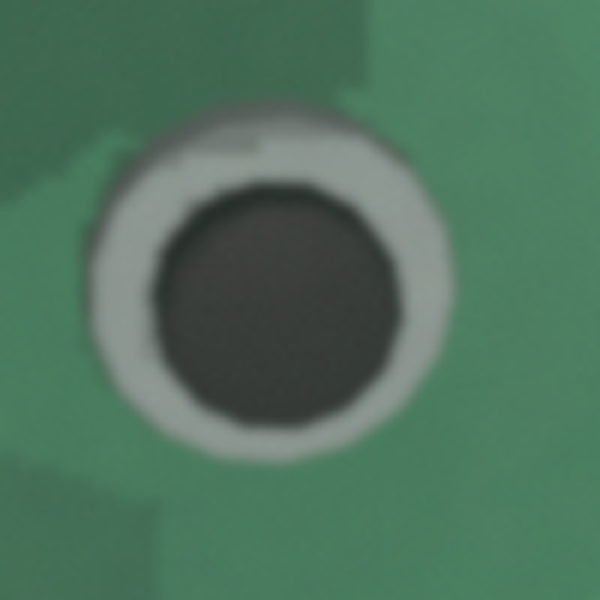

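View pics/btns.png

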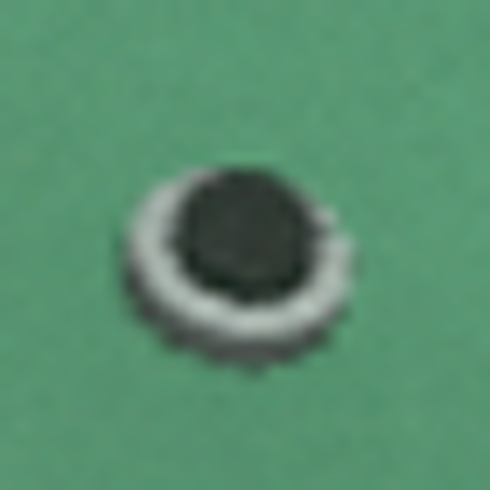

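View pics/btne.png

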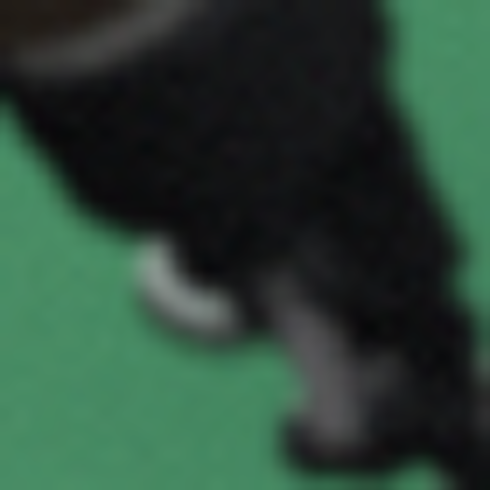

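```bash
python3 -c "
from h import *
plan([.441,.316,.045],0,0)"
```

```text
t=19.40 turn [ 0.  -0.3 -0. ] shift [ 0.036   0.0964 -0.0051] |0.103| opening -0.0000 F [-0.1 -0.2 -0.3] q [33. -0. -5. 85. -0. 33.]
```

Emit:
play_rows(moves=[[[0,0,0],[0.03,0.03,-0.005],0],[[0,0,0],[0.036,0.065,-0.005],0],[[0,0,0],[0.036,0.0964,-0.005],0],[[0,0,0],[0.036,0.0964,-0.005],0],[[0,0,0],[0.036,0.0964,-0.005],0]])

```text
time: 19.9
ee_pos: [0.4413, 0.3159, 0.0461]
tcp_rot: [-90.1, -0.0, 89.6]
wrist_force: [-0.0, 0.1, 1.4]
opening: 0.0003
```

```bash
python3 -c "
from h import *
plan([.441,.316,.045],0,0); c=cam('wrist','w19')
for z in (.02,.025,.03): print(proj(c,[[.441,.316,z]]))"
```

```text
t=19.90 turn [ 0.1 -0.4  0. ] shift [0.0001 0.0011 0.0003] |0.001| opening 0.0003 F [-0.   0.1  1.4] q [ 36.   4. -11.  74.  -0.  36.]
[[277.93399015 259.05612111]]
[[277.91503461 263.6026784 ]]
[[277.89506272 268.39258283]]
```

View pics/w19.png

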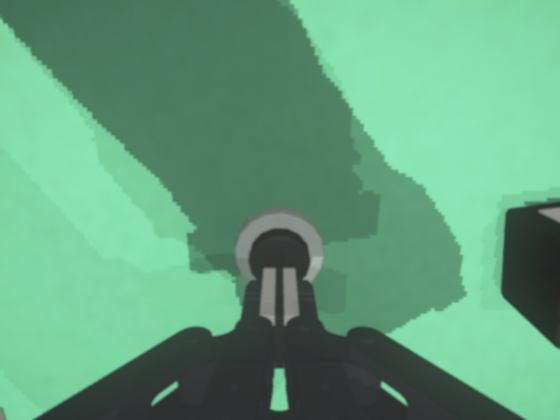

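Emit:
play_rows(moves=[[[0,0,0],[0,0.008,0],0],[[0,0,0],[0,0.016,0],0],[[0,0,0],[0,0.022,0],0],[[0,0,0],[0,0.022,0],0],[[0,0,0],[0,0.022,0],0]])

```text
time: 20.45
ee_pos: [0.4407, 0.3164, 0.0224]
tcp_rot: [-90.0, 0.0, 89.7]
wrist_force: [-0.1, -0.5, 0.9]
opening: -0.0004
```

Emit:
play_rows(moves=[[[0,0,0],[0,0.001,0],0],[[0,0,0],[0,0.002,0],0],[[0,0,0],[0,0.003,0],0],[[0,0,0],[0,0.004,0],0],[[0,0,0],[0,0.004,0],0]])

```text
time: 20.95
ee_pos: [0.4409, 0.3165, 0.0186]
tcp_rot: [-90.0, 0.0, 89.7]
wrist_force: [-0.3, 0.8, 3.3]
opening: 0.0002
```

Emit:
play_rows(moves=[[[0,0,0],[0,0.001,0],0],[[0,0,0],[0,0.002,0],0],[[0,0,0],[0,0.003,0],0],[[0,0,0],[0,0.003,0],0],[[0,0,0],[0,0.003,0],0]])

```text
time: 21.45
ee_pos: [0.4409, 0.3166, 0.016]
tcp_rot: [-90.1, -0.0, 89.7]
wrist_force: [-2.1, -0.9, 8.7]
opening: 0.0001
```

Emit:
play_rows(moves=[[[0,0,0],[0,0.001,0],0],[[0,0,0],[0,0.0015,0],0],[[0,0,0],[0,0.002,0],0],[[0,0,0],[0,0.002,0],0],[[0,0,0],[0,0.002,0],0]])

```text
time: 21.95
ee_pos: [0.441, 0.3167, 0.0158]
tcp_rot: [-90.1, -0.0, 89.7]
wrist_force: [-6.8, -4.7, 22.6]
opening: -0.0003
```

Emit:
play_rows(moves=[[[0,0,0],[0,-0.01,0],0],[[0,0,0],[0,-0.03,0],0],[[0,0,0],[0,-0.06,0],0],[[0,0,0],[0,-0.09,0],0],[[0,0,0],[0,-0.1,0],0]])

```text
time: 22.45
ee_pos: [0.4416, 0.3171, 0.1162]
tcp_rot: [-90.2, -0.1, 89.7]
wrist_force: [0.5, 0.8, 0.6]
opening: 0.0
```

Emit:
play_rows(moves=[[[0,0,0],[0,0,0.03],0],[[0,0,0],[0,0,0.06],0],[[0,0,0],[0,0,0.08],0],[[0,0,0],[0,0,0.08],0],[[0,0,0],[0,0,0.08],0]])

```text
time: 22.95
ee_pos: [0.3607, 0.317, 0.1129]
tcp_rot: [-90.0, 0.0, 89.7]
wrist_force: [-0.6, -0.1, 0.2]
opening: -0.0003
```

```bash
python3 -c "
from h import *
import pickle
plan([.36,.316,.11],0,0); s=cam('scene','f_scene'); crop(s,205,200,225,105,3.5,'scf'); c=cam('wrist','f_wrist')"
```

```text
t=22.95 turn [ 0.  -0.3 -0. ] shift [-0.001   0.0029  0.0007] |0.003| opening -0.0003 F [-0.6 -0.1  0.2] q [ 41.  -5. -13.  82.  -0.  42.]
```

View pics/f_wrist.png

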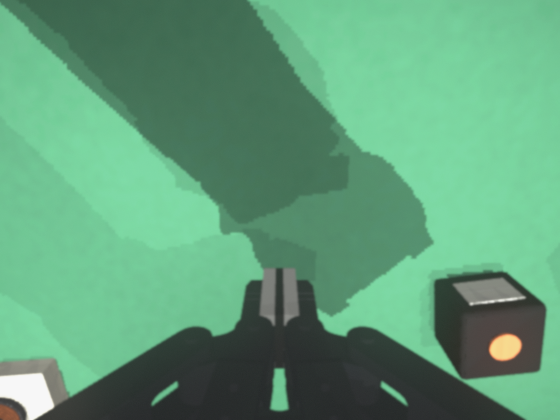

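View pics/f_scene.png

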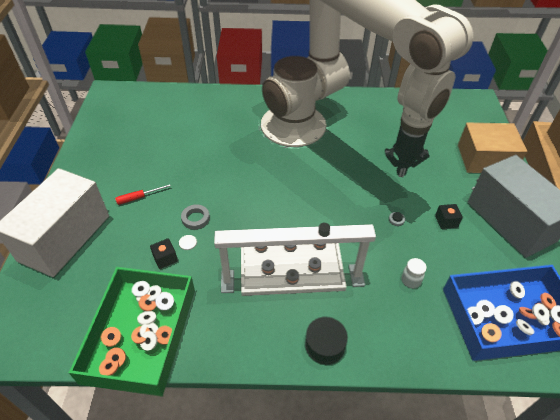

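View pics/scf.png

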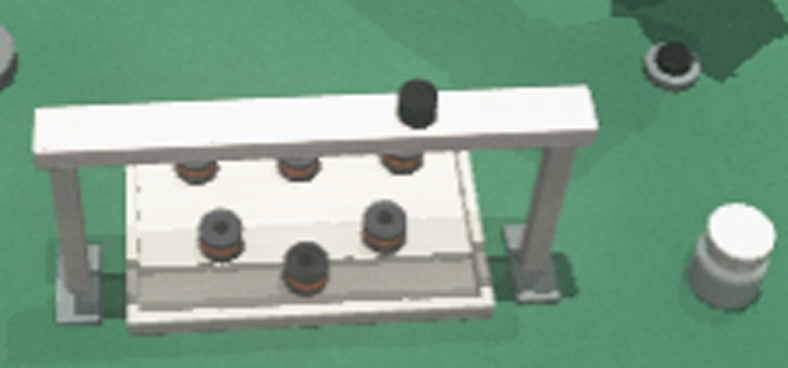

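The final pictures show all six coils standing in the tray, the button back up at scene pixel (397, 216), the other things on the bench unmoved, and the arm clear. I'm handing the job in.

```bash
python3 -c "
from workcell import job_done
print(job_done())"
```

```text
the job is handed in; nothing more can be done
None
```

I spread the six inductors over the tray, pressed the camera button fully, let it go, and handed the job in at about 23 s. No verdict was reported.

- **Placing:** I moved five coils with the hand tilted 30°. The far coil stayed where it stood.
- **Tray check:** In two camera views all six tops stand about 28–31 mm above the table, which fits one flat layer. The smallest centre-to-centre distance is about 73 mm. The centres in the tray's frame are (-51,-84), (-49,0), (-52,85), (24,62), (25,-67) and (60,-2) mm, so every quarter holds at least one.
- **Button:** It stopped against its end at 22.6 N with the fingertips at 15.8 mm, about 6 mm below where I estimate its top face. It looks released in the last picture, and the arm stood clear of everything at the end.
- **Disagreements:**
  - The two fixed cameras placed the button up to about 6 mm from the wrist camera's reading, so I used the wrist reading.
  - The far coil measured about 8 mm nearer the robot at the end than in my first estimate. It was hidden under a top coil at first, and I don't know whether it shifted or was misread.
- **Contacts:** While I gripped two of the coils, the wrist showed brief contact forces of about 5–8 N. For the coil nearest the robot that was probably the fingertips touching the tray floor.

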